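# Bring the ringed screw under the fixed driver bit and lower the guard

## Robot

A 6-joint arm with a two-finger parallel gripper is mounted at the origin on the work surface. World frame = base frame: x ahead of the robot, y to its left, z up, the work surface at z = 0. Lengths are in mm, angles in degrees, forces in N, time in s.
With the tool pointing down it reaches from about 350 to 850 mm from the base axis. Payload 8.1 kg.
Tool frame: the origin (TCP) lies at the very end of the fingers, on their centre line; the grasp point (between the pads) lies 19 mm behind it (tcp_to_grasp is the distance from the TCP to the grasp point, in mm); z points along the fingers, x is the direction in which the jaws open and shut, and the axes are right-handed (so a half turn about z gives the same grasp; the last joint's range is limited). The gripper opens to 85 mm and grips with 20 to 120 N. Pads are 22 mm wide; open, the fingers measure 114 mm over their backs; the gripper's body (76 mm by 85 mm) begins 54 mm behind the grasp point. The pads swing forward as they close: fully open they stand 13 mm farther back than shut.
Start: joints at [62.143, 7.471, 85.268, -0, 87.261, -4.893], TCP at [234.072, 552.463, 196.892] pointing down, gripper open.
Joint ranges: [-169.43, 169.43], [-51.17, 129.36], [1.28, 143.12], [-76.62, 256.62], [0, 156.53], [-152.29, 152.29]. Speed limits (degrees/s): [136.94, 136.94, 159.86, 180, 180, 180].

## Interface

Orientations are given as [roll, pitch, yaw] about the fixed x, y, z axes, in that order (R = Rz(yaw) Ry(pitch) Rx(roll)).
In Python, from bench import * gives the robot as it stands. The module is installed in compiled form; this text tells all that it offers.
- The arm moves only by the tool apply_moves, never from a script. Its argument "targets" is text: rows parted by semicolons, each of 7 numbers parted by spaces: the turn, a rotation vector about the tool's x, y, z in rad, then the shift along the tool's x, y, z in cm, then the finger opening in cm, from 0 to 8.54. A call has exactly 5 rows; each row is the pose to reach, as a shift and turn from the pose commanded when the call began, along the tool's axes at that moment; what a row does not reach only later rows make up. A row lasts 1/10 s, in which the tool goes at most 50 mm and 8.59 degrees, less where a joint would pass 70% of its speed; a pose out of reach is approached as far as the arm can. A call with a gripper value outside its range is refused whole. The fingers move at their own pace and stop on an object; "force" is the grip in N (left out, the last holds). Time passes only in rows, so rows that repeat a pose let the fingers close, or fill a call up. It gives the time, the measured TCP pose, the force and the opening at its end, in the units of the state.
- sense(): the state, without advancing time (a new reading comes with each control period).
- snapshot(name): name is "scene" or "top"; returns the picture (420x560x3 uint8, red, green, blue); there is no depth.
- camera_model(name): a dict with "fx", "fy", "cx", "cy" (pixels), "k1" (the pictures are not rectified: a ray, as slopes to the right and down, at radius r is drawn at 1 + k1 r^2 times it, then the intrinsics apply), "position" and "attitude" of the camera in the world. Camera axes: x right, y up, looking along -z (the intrinsics and any distortion apply to the point x, -y, -z); pixel columns grow to the right and rows downward; lengths in mm; the calibration is good to about 2 mm. A picture is of the moment at which its call begins. camera_model takes no time and is no camera call.
- hand_in(): hands the job in, once; it reports no verdict.
Trained networks look in the newest picture that a camera, given by its name, has taken for a name from the list of things; names that differ only in an ending like _2 or _b are one class to them, and where a whole thing is asked for, a point or a joint stands for the part that bears it (a point fixed in the world has none). Each returns a list of dicts, best first, with "confidence" (0 to 1); they miss things now and then, are a little off and sometimes report something else, mostly with a low value. They report only what shows in the picture. A call takes as long as a camera call. They do not tell look-alikes from the thing itself.
- recognise(camera, query): "at" ([row, column] in pixels, amid what is visible of it).
- place_of(camera, query): "at" ([row, column] in pixels: a listed point, or the origin of a listed thing).
The state is a dict: "time": time; "joint_pos": joint angles; "qd": joint speeds; "joint_efforts": joint torques, N m; "tool_pos": TCP position; "tcp_rot": TCP orientation; "ft_force": force on the tool from outside, world axes, zero at the start; "wrist_torque": the same for the moment, N m; "finger_gap": finger opening in mm.
Only numpy, scipy, OpenCV 4.12 (cv2) and the standard library are available. Lean on these libraries where they do the work, as an engineer would, in place of code of your own. Each camera call takes 0.05 s, during which the arm holds its last target. There are 200 camera calls.

## Task

Push the black control box flat along the bench, without lifting it, until the screw with the orange ring is centred straight under the tip of the stand-mounted electric screwdriver's bit. Then lower the clear guard gently by its red bar, all the way down onto its stop, and let go. Don't knock the screwdriver, and leave the red bottle, the amber jar and the blue parts tray where they are.

Things in the scene. Friction and masses are not known exactly. Their poses are not given: they have to be found in the camera images.
- work: Closed black plastic control box with a grey lid, 120 (x) x 100 (y) x 30 mm high, about 0.45 kg, loose on the bench; too wide to be gripped. Origin at the centre of its underside, z up. Four brass screws near its top corners, at (+-44, +-34) mm.
- marked_screw (a point): Centre of the head of the one screw with an orange ring (22 mm across) around it, at (44, -34, 33.5) mm in the box's frame.
- bit_tip (a point): Lower tip of the fixed vertical screwdriver bit (6 mm thick), 44 mm above the bench. The bit widens to a 23 mm chuck at 105 mm and to a 40 mm body from 135 to 315 mm above the bench.
- driver: The black electric screwdriver, upright and fixed to the stand. Its origin lies on the bench straight under the bit, axes as the stand's.
- stand: Fixed stand of the screwdriver. Origin on the bench straight under the bit; its x points away from the robot, y to the left, z up. A column 32 mm thick, 340 mm high, with a foot 90 mm across, stands at (0, -170) mm; a boom 28 mm square at 216-244 mm height runs from it to the screwdriver. Two guard posts, 22 x 12 mm and 80 mm high, stand at (70, +-100) mm.
- guard (a joint): Angle of the clear hinged guard in rad: 0 = down on its stop, lying level 70 mm above the bench; about 1.6 = standing upright. It falls if let go in between. Its hinge line runs along the stand's y at (70, 0, 70) mm in the stand's frame. When down it reaches 138 mm from the hinge towards -x as two prongs, 35 to 80 mm either side of the bit, 4 mm thick.
- guard_grip (a point): Point to hold on the guard's red bar: 12 mm thick, parallel to the hinge, 135 mm from it, sticking out from the left prong's free end from y = 83 to 165 mm in the stand's frame; this point is at y = 130 mm. About 205 mm above the bench when raised, 70 mm when down.
- guard_hinge (a point): Point of the hinge line abreast of guard_grip: centre of the arc that guard_grip follows.
- glue: Loose red bottle, 40 mm in diameter, 72 mm high, upright; origin at the centre of its underside. Leave alone.
- jar: Loose amber jar with white cap, 48 mm in diameter, 62 mm high, upright; origin at the centre of its underside. Leave alone.
- parts_tray: Loose blue open tray of red and steel small parts, 90 (x) x 70 (y) x 28 mm high; origin at the centre of its underside. Leave alone.
Not all that is in view belongs to the job. Of the things shaped like the work, the black one is meant.

How it is judged:
By the outcome, as a careful person would: the job done as asked, in the order asked, and still so for the second after the job is handed in, with the robot touching nothing.
It also fails if it takes over 72 s, if anything falls off the work surface, if the arm or the gripper's body presses on something with over 40 N, if the wrist force passes 120 N, or if a joint passes its speed limit or range.

## Working session

There is one attempt and no reset: what is moved stays moved. The work goes in short steps, Python scripts to look and compute and a tool call to move; the robot and the scene stay as the last step left them, time stands still between calls to the robot, and variables do not carry over. Pictures are saved under pics/ and viewed, about 8 in all and at most 12, crops included, and the job is handed in when it is done.

Besides the shell and the picture viewer there is one more tool, called by a JSON object that holds its "fn" and its "kwargs". apply_moves: Moves the arm, as the interface text tells. Its arguments: {"type":"object","properties":{"targets":{"type":"string"},"force":{"type":"number"}},"required":["targets"]}

```bash
mkdir -p pics; cat > h.py <<'E'
from bench import *
import numpy as np, cv2
from scipy.spatial.transform import Rotation as R
def cam(n):
    m=camera_model(n); a=np.array(m["attitude"],float)
    Rm=a if a.shape==(3,3) else (R.from_euler('xyz',a,degrees=True).as_matrix() if a.size==3 else R.from_quat(a).as_matrix())
    return m,Rm,np.array(m["position"],float)
def ray(n,rc):
    m,Rm,p=cam(n)
    K=np.array([[m["fx"],0,m["cx"]],[0,m["fy"],m["cy"]],[0,0,1]])
    u=cv2.undistortPoints(np.array([[[rc[1],rc[0]]]],float),K,np.array([m["k1"],0,0,0.])).ravel()
    d=Rm@np.array([u[0],-u[1],-1]); return p,d/np.linalg.norm(d)
def atz(n,rc,z):
    p,d=ray(n,rc); return p+d*(z-p[2])/d[2]
def tri(rcs):
    A=np.zeros((3,3));b=np.zeros(3);L=[]
    for n,rc in rcs:
        p,d=ray(n,rc);M=np.eye(3)-np.outer(d,d);A+=M;b+=M@p;L.append((p,M))
    x=np.linalg.solve(A,b); return x,[float(np.linalg.norm(M@(x-p))) for p,M in L]
def proj(n,X):
    m,Rm,p=cam(n); c=Rm.T@(np.array(X)-p); u=np.array([c[0],-c[1]])/-c[2]; u=u*(1+m["k1"]*(u@u))
    return np.array([m["cy"]+m["fy"]*u[1],m["cx"]+m["fx"]*u[0]])
def save(n,f,crop=None,s=1):
    im=snapshot(n)
    if crop: r0,r1,c0,c1=crop; im=im[r0:r1,c0:c1]
    im=cv2.resize(np.ascontiguousarray(im[:,:,::-1]),None,fx=s,fy=s,interpolation=cv2.INTER_CUBIC); cv2.imwrite('pics/'+f,im)
E
python3 - <<'E'
from h import *
for n in("scene","top"):
    print(camera_model(n)); save(n,n+'1.png',s=1.4)
    for q in("work","marked_screw","bit_tip","guard_grip","guard_hinge","stand","glue","jar","parts_tray"):
        print(n,q,[(np.round(r["at"],1).tolist(),round(r["confidence"],2)) for r in place_of(n,q)][:4])
print(sense())
E
```

```text
{'fx': 480.28275391456765, 'fy': 480.28275391456765, 'cx': 290.5899472822143, 'cy': 206.1904476582297, 'k1': -0.049196685267763496, 'position': array([1146.22789621,  183.48459006,  757.95836251]), 'attitude': array([ 44.18787713,   0.55885182, 107.82438389])}
scene work [([172.7, 305.4], 0.86), ([232.8, 269.1], 0.79), ([152.4, 224.3], 0.67), ([238.8, 372.8], 0.58)]
scene marked_screw [([167.4, 283.6], 0.86), ([222.2, 240.8], 0.83), ([135.1, 244.1], 0.74), ([212.1, 358.6], 0.73)]
scene bit_tip [([185.6, 167.2], 0.25)]
scene guard_grip [([211.2, 201.1], 0.66)]
scene guard_hinge [([261.1, 209.4], 0.7)]
scene stand [([229.8, 271.0], 0.58), ([240.2, 174.4], 0.56), ([310.7, 375.8], 0.16)]
scene glue [([185.6, 167.7], 0.64)]
scene jar [([306.1, 264.2], 0.87), ([212.5, 198.9], 0.22)]
scene parts_tray [([313.3, 372.7], 0.66)]
{'fx': 411.58050925596825, 'fy': 411.58050925596825, 'cx': 280.8311865875653, 'cy': 212.96645623209048, 'k1': -0.08867662375364081, 'position': array([378.57267575, -42.18011988, 810.62428303]), 'attitude': array([ 10.68484145,   0.78723587, -91.30010932])}
top work [([
[... 461 characters left out ...]
tray [([156.4, 181.8], 0.75)]
{'time': 1.0, 'joint_pos': array([ 6.21426455e+01,  7.46849118e+00,  8.52682179e+01,  4.26052229e-04,
        8.72619388e+01, -4.89395163e+00]), 'qd': array([-0.07638968, -0.07821375, -0.06274675, -0.00219186,  0.07261827,
        0.04568451]), 'joint_efforts': array([ 5.30108337e-04, -5.69334126e+01, -5.00869060e+01, -4.70008467e-05,
        1.23008947e-03,  1.46405341e-05]), 'tool_pos': array([234.07199478, 552.46039382, 196.91612194]), 'tcp_rot': array([-1.79999691e+02, -1.38354242e-03,  6.70365768e+01]), 'ft_force': array([-0.78417089, -0.08921767, -0.15270059]), 'wrist_torque': array([-0.01154922, -0.02036036, -0.01250505]), 'finger_gap': 85.02614344097296}
```

View pics/scene1.png

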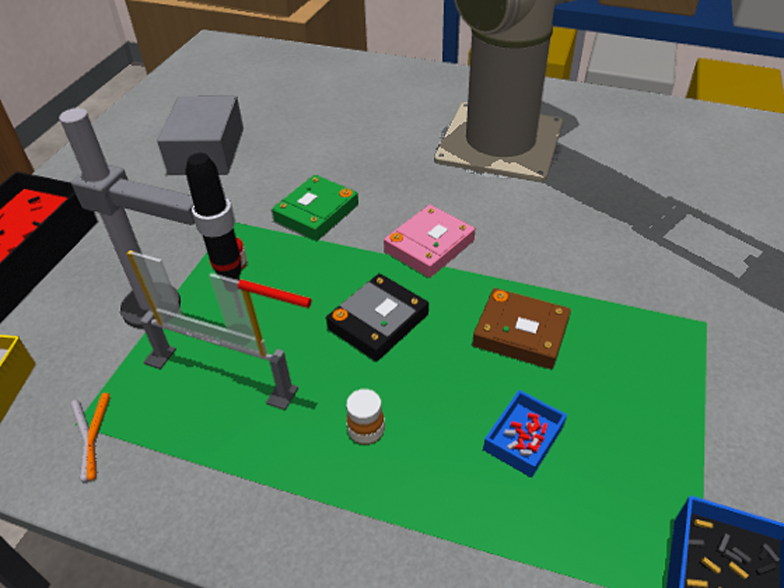

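View pics/top1.png

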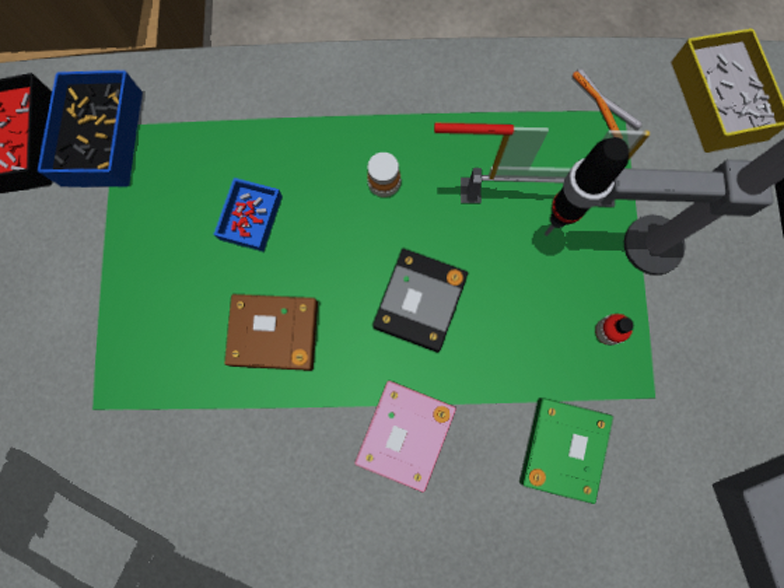

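The top view shows the black box with grey lid centred near (300,420) scaled, ringed screw at (277,455). The bit tip is near (232,548), the raised guard's red bar at (128,472), the jar at (170,383) and the bottle at (330,614). The work-shaped candidates are black (top 213,302), brown, pink and green; the black one fits the description. I'll confirm it in a crop.

```bash
python3 - <<'E'
from h import *
pr=lambda *a:print(*[np.round(x,1) if not isinstance(x,str) else x for x in a])
pr("screw",*tri([("top",(199.3,325.8)),("scene",(222.2,240.8))]))
pr("screw z33.5",atz("top",(199.3,325.8),33.5),atz("scene",(222.2,240.8),33.5))
pr("work",*tri([("top",(212.6,302.4)),("scene",(232.8,269.1))])); pr(atz("top",(212.6,302.4),0))
pr("grip",*tri([("top",(91.9,333.6)),("scene",(211.2,201.1))]))
pr("hinge",*tri([("top",(124.6,326.9)),("scene",(261.1,209.4))]))
pr("tip44",atz("top",(169.2,389.3),44)); 
pr("stand0",atz("top",(174.1,385.8),0),atz("scene",(240.2,174.4),0))
pr("glue",atz("top",(235.2,435.6),0),atz("scene",(185.6,167.7),0)); pr("jar",atz("top",(130.6,273.3),0),atz("scene",(306.1,264.2),0)); pr("tray",atz("top",(156.4,181.8),0))
im=snapshot("top")[80:260,250:450,::-1]; im2=snapshot("scene")[150:300,80:320,::-1]
a=cv2.resize(np.ascontiguousarray(im),(400*1,360),interpolation=3); b=cv2.resize(np.ascontiguousarray(im2),(400,250),interpolation=3)
a=cv2.resize(np.ascontiguousarray(im),(660,594),interpolation=3)
cv2.imwrite('pics/c2.png',a)
E
```

```text
screw [ 550.4 -122.5   32.1] [0. 0.]
screw z33.5 [ 550.1 -122.3   33.5] [ 551.5 -121.9   33.5]
work [531.1 -74.   -4.9] [4.2 4.2]
[531.4 -77.7   0. ]
grip [ 687.7 -123.1  203. ] [2.6 2.6]
hinge [ 687.6 -126.    71.1] [1.2 1.2]
tip44 [ 604.6 -247.4   44. ]
stand0 [ 607.3 -251.2    0. ] [ 612.1 -248.9    0. ]
glue [ 478.7 -342.9    0. ] [ 468.3 -340.9    0. ]
jar [707.4 -22.7   0. ] [704.9 -17.1  -0. ]
tray [656.6 168.7   0. ]
```

View pics/c2.png

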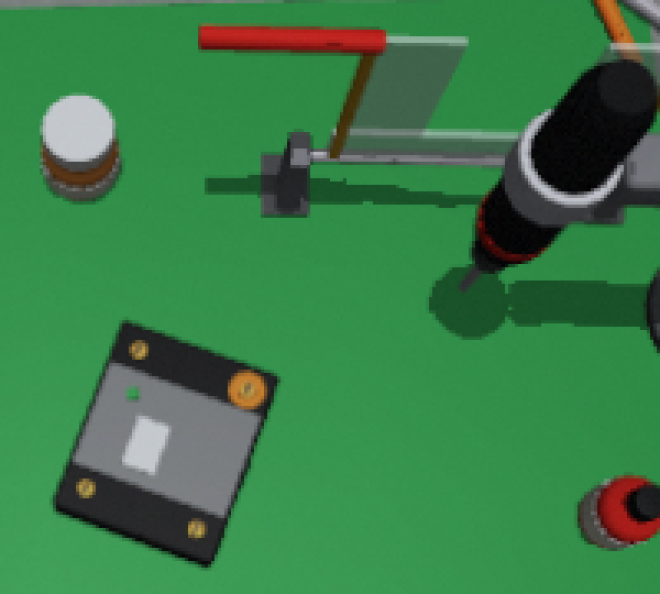

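The crop confirms the black box: ringed screw at crop (390,247), bit tip at crop (290,463), red bar from (37,200) to (42,384).

```bash
python3 - <<'E'
from h import *
np.set_printoptions(precision=1,suppress=True)
f=lambda r,c:(80+r/3.3,250+c/3.3)
S=np.array([atz("top",f(*p),33.5)[:2] for p in((390,247),(349,139),(488,86),(528,196))])
print(S); B=np.array([[44,-34],[44,34],[-44,34],[-44,-34.]])
c=S.mean(0);H=((S-c)*[1,1])
yaw=np.angle(np.sum((H[:,0]+1j*H[:,1])*np.conj(B[:,0]+1j*B[:,1])));print("box",c,np.degrees(yaw))
t=atz("top",f(290,463),44);print("tip",t)
print("bar L",tri([("top",(91.2,310.6)),("scene",(216,221))]),"R",tri([("top",(92.7,366.4)),("scene",(203.6,171.4))]))
for s in [(390,247)]:
  d=t[:2]-S[0];print("d",d,"box",np.array([[np.cos(yaw),np.sin(yaw)],[-np.sin(yaw),np.cos(yaw)]])@d)
E
```

```text
[[ 552.4 -120.6]
 [ 578.7  -58. ]
 [ 496.7  -25.1]
 [ 471.9  -87.8]]
box [524.9 -72.9] -22.089418300243715
tip [ 607.2 -249.6   44. ]
bar L (array([689.3, -86.7, 204.6]), [1.9393161976232831, 1.939316197623247]) R (array([ 685.9, -176.6,  202.3]), [1.7800372342639585, 1.7800372342639323])
d [  54.8 -129. ] box [ 99.3 -98.9]
```

```bash
cat >> h.py <<'E'
def go(x,y,z,yaw,pose=None):
    """tool-axis shift (cm) and turn to reach a tool-down pose"""
    if pose is None:
        s=sense(); p=np.array(s["tool_pos"]); r=R.from_euler('xyz',s["tcp_rot"],degrees=True)
    else: p=np.array(pose[:3],float); r=R.from_euler('xyz',[180,0,pose[3]],degrees=True)
    t=R.from_euler('xyz',[180,0,yaw],degrees=True)
    print("turn",np.round((r.inv()*t).as_rotvec(),3),"cm",np.round(r.inv().apply(np.array([x,y,z])-p)/10,2))
E
python3 - <<'E'
from h import *
go(342,371,197,37); go(449,189,197,7,(342,371,197,37)); go(557,7,197,-22,(449,189,197,7))
go(557,7,10,-22,(557,7,197,-22))
E
```

```text
turn [-0.     0.     0.524] cm [-1.250e+01  1.702e+01 -1.000e-02]
turn [-0.    -0.     0.524] cm [-2.41 20.97  0.  ]
turn [-0.    -0.     0.506] cm [ 8.5  19.38  0.  ]
turn [0. 0. 0.] cm [-0.  -0.  18.7]
```

{"fn": "apply_moves", "kwargs": {"targets": "0 0 0.105 -2.5 3.4 0 6; 0 0 0.21 -5 6.8 0 6; 0 0 0.314 -7.5 10.2 0 6; 0 0 0.419 -10 13.6 0 6; 0 0 0.524 -12.5 17 0 6"}}

```text
time: 1.6
tool_pos: [342.4, 369.6, 197.0]
tcp_rot: [180.0, -0.0, 36.8]
ft_force: [0.9, -0.0, -0.4]
finger_gap: 59.7
```

{"fn": "apply_moves", "kwargs": {"targets": "0 0 0.105 -0.5 4.2 0 6; 0 0 0.21 -1 8.4 0 6; 0 0 0.314 -1.4 12.6 0 6; 0 0 0.419 -1.9 16.8 0 6; 0 0 0.524 -2.4 21 0 6"}}

```text
time: 2.1
tool_pos: [449.8, 187.3, 197.2]
tcp_rot: [-180.0, -0.0, 6.7]
ft_force: [0.3, 0.4, -0.7]
finger_gap: 60.0
```

{"fn": "apply_moves", "kwargs": {"targets": "0 0 0.105 1.7 3.9 0 6; 0 0 0.21 3.4 7.8 0 6; 0 0 0.314 5.1 11.6 0 6; 0 0 0.41 6.8 15.5 0 6; 0 0 0.506 8.5 19.4 0 6"}}

```text
time: 2.6
tool_pos: [557.8, 5.0, 197.1]
tcp_rot: [-180.0, -0.0, -22.2]
ft_force: [-0.5, 0.5, 0.9]
finger_gap: 60.2
```

```bash
python3 - <<'E'
from h import *
s=sense();print(s["time"],s["tool_pos"],s["tcp_rot"],s["finger_gap"]);go(557,7,10,-22.1)
E
```

```text
2.6 [557.79618356   5.01813823 197.07591579] [-1.79985679e+02 -2.46539368e-02 -2.22351419e+01] 60.20435477303802
turn [-0.    -0.    -0.002] cm [-0.16 -0.15 18.71]
```

{"fn": "apply_moves", "kwargs": {"targets": "0 0 0 0 0 4 6; 0 0 0 0 0 8 6; 0 0 0 0 0 12 6; 0 0 0 0 0 16 6; 0 0 0 0 0 18.7 6"}}

```text
time: 3.1
tool_pos: [555.2, 6.7, 6.7]
tcp_rot: [179.9, 0.2, -22.0]
ft_force: [1.1, 0.4, -0.9]
finger_gap: 60.1
```

{"fn": "apply_moves", "kwargs": {"targets": "0 0 0 0 0.6 0 6; 0 0 0 0 1.2 0 6; 0 0 0 0 1.7 0 6; 0 0 0 0 2.1 0 6; 0 0 0 0 2.5 0 6"}}

```text
time: 3.6
tool_pos: [549.0, -17.2, 11.8]
tcp_rot: [-180.0, -0.2, -22.0]
ft_force: [1.4, 0.5, 0.0]
finger_gap: 59.7
```

{"fn": "apply_moves", "kwargs": {"targets": "0 0 0 0 0.5 0 6; 0 0 0 0 1 0 6; 0 0 0 0 1.5 0 6; 0 0 0 0 2 0 6; 0 0 0 0 2.5 0 6"}}

```text
time: 4.1
tool_pos: [538.1, -40.0, 9.8]
tcp_rot: [180.0, 0.0, -22.0]
ft_force: [0.1, 0.5, -0.1]
finger_gap: 59.8
```

{"fn": "apply_moves", "kwargs": {"targets": "0 0 0 0 0.6 0 6; 0 0 0 0 1.2 0 6; 0 0 0 0 1.8 0 6; 0 0 0 0 2.4 0 6; 0 0 0 0 3 0 6"}}

```text
time: 4.6
tool_pos: [526.9, -68.0, 9.9]
tcp_rot: [-180.0, 0.0, -22.0]
ft_force: [-0.2, 0.1, -0.2]
finger_gap: 60.1
```

```bash
python3 - <<'E'
from h import *
s=sense();print(s["time"],s["tool_pos"],s["tcp_rot"],s["ft_force"]); save("top","t3.png",(110,330,200,480),2.6)
E
```

```text
4.6 [526.86228763 -67.96861858   9.87529872] [-1.79999099e+02  3.91111796e-03 -2.20069468e+01] [-0.24967917  0.10405628 -0.16309606]
```

View pics/t3.png

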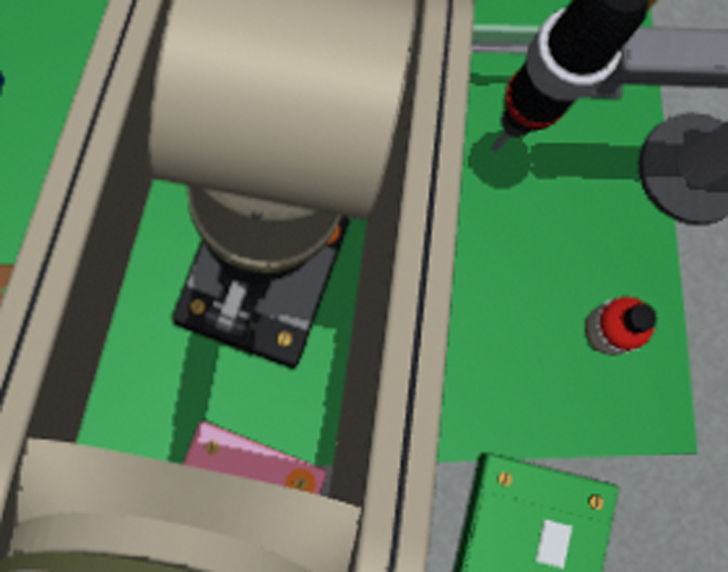

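Screws still at their old pixels (240,309) and (228,276): the box seems not to have moved. Checking from the scene camera.

```bash
python3 - <<'E'
from h import *
s=sense();print(proj("top",s["tool_pos"]),proj("scene",s["tool_pos"])); save("scene","s4.png",(120,320,150,420),2.7)
E
```

```text
[214.14635531 298.09308179] [227.01339305 269.91912458]
```

View pics/s4.png

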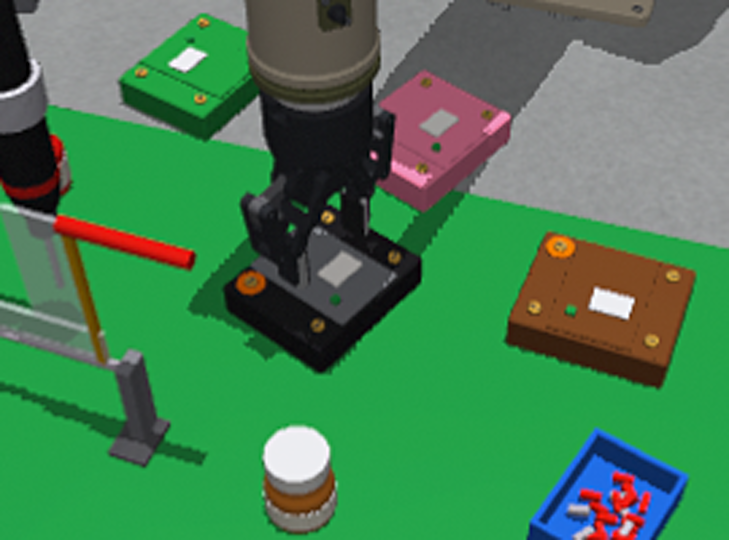

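```bash
python3 - <<'E'
from h import *
np.set_printoptions(precision=0,suppress=True)
for z in (10,20,30,40,60,80):
  for a in (-37,37):
    X=[526.9+a*.927,-68-a*.375,z]; q=proj("scene",X); w=proj("top",X)
    print(z,a,"s4 crop rc",(q-[120,150])*2.7,"t3 crop",(w-[110,200])*2.6)
s=sense();print(s["joint_pos"])
E
```

```text
10 -37 s4 crop rc [262. 356.] t3 crop [316. 237.]
10 37 s4 crop rc [317. 292.] t3 crop [226. 271.]
20 -37 s4 crop rc [253. 355.] t3 crop [314. 237.]
20 37 s4 crop rc [309. 291.] t3 crop [223. 271.]
30 -37 s4 crop rc [245. 355.] t3 crop [312. 237.]
30 37 s4 crop rc [300. 291.] t3 crop [220. 272.]
40 -37 s4 crop rc [236. 355.] t3 crop [310. 238.]
40 37 s4 crop rc [291. 290.] t3 crop [217. 273.]
60 -37 s4 crop rc [217. 354.] t3 crop [306. 238.]
60 37 s4 crop rc [273. 288.] t3 crop [211. 274.]
80 -37 s4 crop rc [198. 354.] t3 crop [301. 238.]
80 37 s4 crop rc [254. 286.] t3 crop [204. 275.]
[-13.   7. 106.  -0.  67.   9.]
```

The fingertips appear to hover about 40–45 mm above the bench, though the TCP reads z = 10. I'll back off along the same free path and check the tip height clear of the box.

{"fn": "apply_moves", "kwargs": {"targets": "0 0 0 0 -2 0 6; 0 0 0 0 -4 0 6; 0 0 0 0 -6 0 6; 0 0 0 0 -8 0 6; 0 0 0 0 -8.5 0 6"}}

```text
time: 5.2
tool_pos: [559.6, 13.1, 10.0]
tcp_rot: [-180.0, -0.0, -21.9]
ft_force: [-1.1, 0.3, -0.2]
finger_gap: 60.3
```

```bash
python3 - <<'E'
from h import *
s=sense();print(s["tool_pos"],s["ft_force"])
for a in(-37,37):
  for z in(10,40): print(a,z,(proj("scene",[s["tool_pos"][0]+a*.927,s["tool_pos"][1]-a*.375,z])-[150,220])*4)
save("scene","s5.png",(150,300,220,420),4)
E
```

```text
[559.56217968  13.07857234  10.01051881] [-1.13187575  0.29126935 -0.22269438]
-37 10 [347.61181814 376.97786777]
-37 40 [308.54107241 378.52266569]
37 10 [436.36573168 284.27522735]
37 40 [397.73963708 283.71004179]
```

View pics/s5.png

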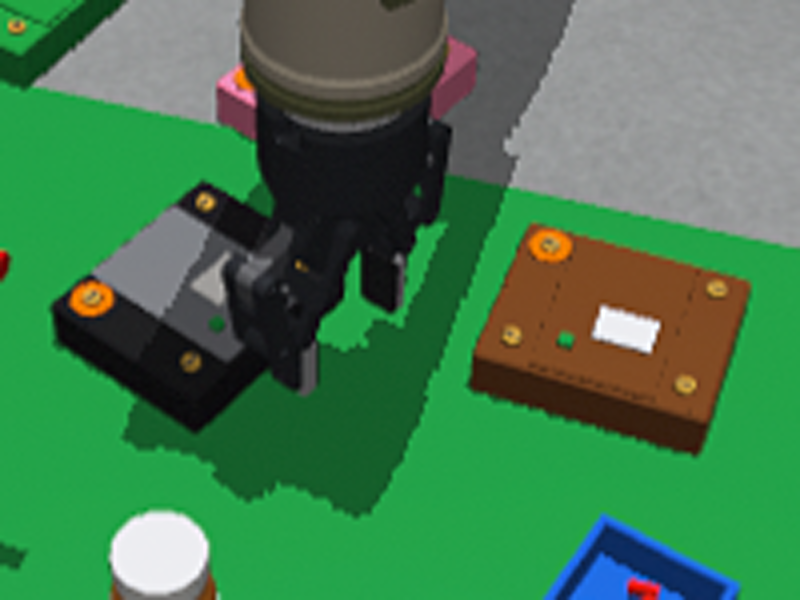

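Both fingertips, at crop (392,305) and (308,388), match z≈40 in projection, so the real tips sit about 30 mm above the reported TCP. I'll lower in small steps and feel for the bench.

{"fn": "apply_moves", "kwargs": {"targets": "0 0 0 0 0 0.5 6; 0 0 0 0 0 1 6; 0 0 0 0 0 1.5 6; 0 0 0 0 0 1.5 6; 0 0 0 0 0 1.5 6"}}

```text
time: 5.75
tool_pos: [558.5, 10.9, -5.5]
tcp_rot: [180.0, 0.0, -22.0]
ft_force: [0.7, -0.2, 0.0]
finger_gap: 60.0
```

{"fn": "apply_moves", "kwargs": {"targets": "0 0 0 0 0 0.2 6; 0 0 0 0 0 0.4 6; 0 0 0 0 0 0.6 6; 0 0 0 0 0 0.6 6; 0 0 0 0 0 0.6 6"}}

```text
time: 6.25
tool_pos: [558.9, 11.4, -11.2]
tcp_rot: [180.0, 0.0, -22.0]
ft_force: [0.8, -0.6, -1.1]
finger_gap: 60.2
```

```bash
python3 - <<'E'
from h import *
s=sense();print(s["tool_pos"],s["ft_force"],s["finger_gap"])
save("scene","s6.png",(180,280,240,380),4)
E
```

```text
[558.89186367  11.35508428 -11.1690268 ] [ 0.77705734 -0.62743494 -1.11406303] 60.247842543802
```

View pics/s6.png

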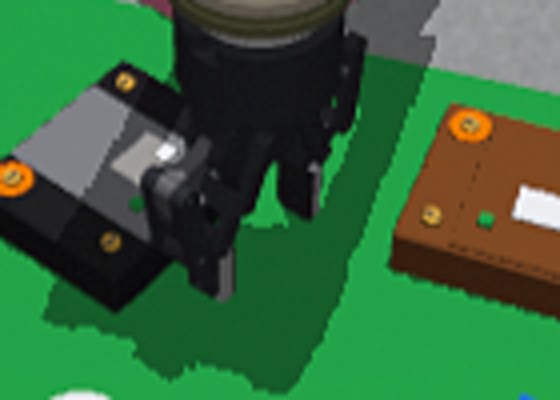

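Tips now at about z=19 (pixels 255,295 and 234,318). Down 7 mm more, then push.

{"fn": "apply_moves", "kwargs": {"targets": "0 0 0 0 0 0.3 6; 0 0 0 0 0 0.6 6; 0 0 0 0 0 0.6 6; 0 0 0 0 0.5 0.6 6; 0 0 0 0 1 0.6 6"}}

```text
time: 6.8
tool_pos: [555.0, 1.8, -17.1]
tcp_rot: [180.0, 0.0, -22.0]
ft_force: [-0.3, 0.2, 0.6]
finger_gap: 59.9
```

{"fn": "apply_moves", "kwargs": {"targets": "0 0 0 0 0.5 0 6; 0 0 0 0 1 0 6; 0 0 0 0 1.5 0 6; 0 0 0 0 2 0 6; 0 0 0 0 2.4 0 6"}}

```text
time: 7.3
tool_pos: [546.2, -20.3, -17.0]
tcp_rot: [-180.0, -0.0, -22.0]
ft_force: [0.4, 2.9, 0.1]
finger_gap: 60.2
```

{"fn": "apply_moves", "kwargs": {"targets": "0 0 0 0 0.5 0 6; 0 0 0 0 1 0 6; 0 0 0 0 1.5 0 6; 0 0 0 0 2 0 6; 0 0 0 0 2.5 0 6"}}

```text
time: 7.8
tool_pos: [536.8, -43.7, -17.0]
tcp_rot: [-180.0, -0.0, -22.0]
ft_force: [1.3, 3.6, -0.4]
finger_gap: 60.2
```

```bash
python3 - <<'E'
from h import *
s=sense();print(s["time"],s["tool_pos"],s["ft_force"],s["finger_gap"])
for n in("scene","top"):
  snapshot(n)
  for q in("work","marked_screw"): print(n,q,[(np.round(r["at"],1).tolist(),round(r["confidence"],2),np.round(atz(n,r["at"],33.5 if q[0]=='m' else 0)[:2])) for r in place_of(n,q)][:4])
E
```

```text
7.8 [536.77515545 -43.6889578  -17.02435048] [ 1.26839757  3.6132578  -0.35533501] 60.21775188447195
scene work [([238.8, 370.2], 0.91, array([488., 137.])), ([176.2, 306.0], 0.79, array([343., -45.])), ([150.7, 225.5], 0.77, array([ 312., -263.])), ([225.5, 259.3], 0.72, array([521., -95.]))]
scene marked_screw [([135.8, 244.9], 0.98, array([ 281., -220.])), ([210.6, 355.8], 0.93, array([450.,  95.])), ([218.7, 231.7], 0.91, array([ 548., -143.]))]
top work [([319.4, 402.5], 0.94, array([ 317., -264.])), ([219.0, 315.7], 0.88, array([ 518., -104.]))]
top marked_screw [([255.9, 213.6], 0.95, array([446.,  94.])), ([343.1, 384.6], 0.81, array([ 278., -220.])), ([204.9, 339.5], 0.73, array([ 538., -148.]))]
```

{"fn": "apply_moves", "kwargs": {"targets": "0 0 0 0 0.5 0 6; 0 0 0 0 1 0 6; 0 0 0 0 1.5 0 6; 0 0 0 0 2 0 6; 0 0 0 0 2.5 0 6"}}

```text
time: 8.6
tool_pos: [527.2, -67.0, -17.2]
tcp_rot: [-180.0, 0.0, -22.0]
ft_force: [1.3, 3.0, -1.4]
finger_gap: 60.0
```

{"fn": "apply_moves", "kwargs": {"targets": "0 0 0 0 0.5 0 6; 0 0 0 0 1 0 6; 0 0 0 0 1.5 0 6; 0 0 0 0 2 0 6; 0 0 0 0 2.5 0 6"}}

```text
time: 9.1
tool_pos: [517.9, -90.1, -17.2]
tcp_rot: [180.0, 0.0, -22.0]
ft_force: [1.3, 2.5, -0.9]
finger_gap: 60.4
```

{"fn": "apply_moves", "kwargs": {"targets": "0 0 0 0 0.5 0 6; 0 0 0 0 1 0 6; 0 0 0 0 1.4 0 6; 0 0 0 0 1.7 0 6; 0 0 0 0 1.9 0 6"}}

```text
time: 9.6
tool_pos: [510.8, -107.6, -17.1]
tcp_rot: [180.0, 0.0, -22.0]
ft_force: [0.4, 2.0, -0.7]
finger_gap: 59.9
```

{"fn": "apply_moves", "kwargs": {"targets": "0 0 0 0 -1 0 6; 0 0 0 0 -3 0 6; 0 0 0 0 -5 -4 6; 0 0 0 0 -5 -9 6; 0 0 0 0 -5 -14 6"}}

```text
time: 10.1
tool_pos: [529.3, -59.7, 124.1]
tcp_rot: [180.0, 0.1, -21.9]
ft_force: [0.8, 0.6, 0.0]
finger_gap: 60.1
```

{"fn": "apply_moves", "kwargs": {"targets": "0 0 0 0 -5 0 6; 0 0 0 0 -10 0 6; 0 0 0 0 -15 0 6; 0 0 0 0 -20 0 6; 0 0 0 0 -20 0 6"}}

```text
time: 10.6
tool_pos: [605.5, 130.9, 122.6]
tcp_rot: [-179.9, 0.0, -21.7]
ft_force: [-1.7, -0.6, -0.4]
finger_gap: 60.0
```

```bash
python3 - <<'E'
from h import *
s=sense();print(s["time"],s["tool_pos"],s["tcp_rot"],s["ft_force"])
for n in("scene","top"):
  save(n,n+"7.png",(120,320,200,480) if n=="top" else None,2.8 if n=="top" else 1.4)
  for q in("work","marked_screw","bit_tip"): print(n,q,[(np.round(r["at"],1).tolist(),round(r["confidence"],2),np.round(atz(n,r["at"],dict(w=0,m=33.5,b=44)[q[0]])[:2])) for r in place_of(n,q)][:4])
E
```

```text
10.6 [605.534396   130.90007191 122.59949114] [-1.79893258e+02  8.75728291e-03 -2.17029531e+01] [-1.68459559 -0.57292093 -0.37194954]
scene work [([174.3, 303.9], 0.89, array([338., -51.])), ([237.9, 372.1], 0.75, array([484., 140.])), ([211.4, 238.3], 0.72, array([ 496., -153.])), ([153.2, 227.1], 0.64, array([ 320., -255.]))]
scene marked_screw [([204.2, 210.7], 0.93, array([ 523., -202.])), ([213.1, 355.4], 0.9, array([457.,  96.])), ([170.1, 284.5], 0.73, array([373., -87.])), ([133.6, 246.9], 0.72, array([ 272., -219.]))]
scene bit_tip []
top work [([310.6, 288.7], 0.79, array([340., -45.])), ([236.4, 196.4], 0.76, array([488., 135.])), ([231.4, 348.8], 0.75, array([ 491., -169.]))]
top marked_screw [([340.5, 383.5], 0.71, array([ 283., -218.])), ([256.2, 213.5], 0.68, array([445.,  95.])), ([294.5, 315.4], 0.58, array([370., -96.])), ([214.3, 372.4], 0.57, array([ 518., -211.]))]
top bit_tip [([166.8, 389.2], 0.83, array([ 609., -248.]))]
```

View pics/top7.png

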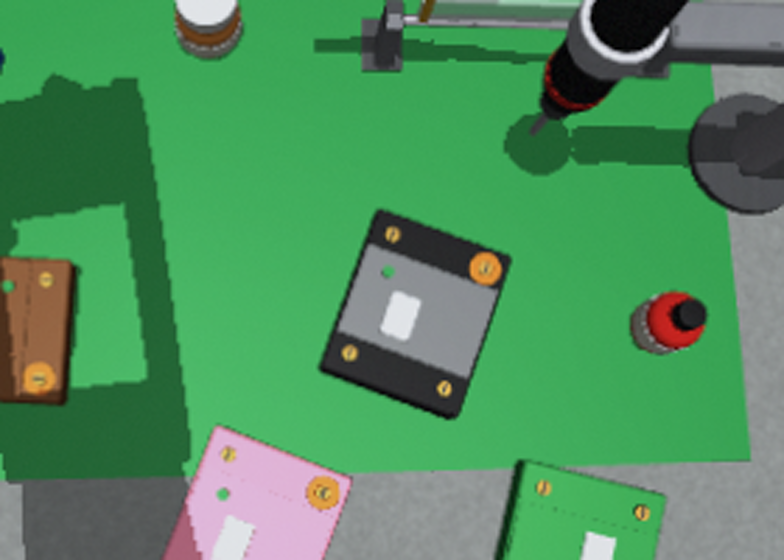

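Box moved and yaw kept: ringed screw at crop (268,485), other screws at (235,393), (353,349) and (389,445), bit tip at (132,535).

```bash
cat >> h.py <<'E'
BS=np.array([[44,-34],[44,34],[-44,34],[-44,-34.]])
def fit(n,px):
    S=np.array([atz(n,p,33.5)[:2] for p in px]); c=S.mean(0); H=S-c
    y=np.angle(np.sum((H[:,0]+1j*H[:,1])*np.conj(BS[:,0]+1j*BS[:,1])))
    Rm=np.array([[np.cos(y),-np.sin(y)],[np.sin(y),np.cos(y)]])
    print(n,"centre",np.round(c,1),"yaw",round(np.degrees(y),1),"screw",np.round(c+Rm@BS[0],1),"res",np.round(S-c-BS@Rm.T,1).tolist()); return c,Rm
E
python3 - <<'E'
from h import *
f=lambda r,c:(120+r/2.8,200+c/2.8)
c,Rm=fit("top",[f(268,485),f(235,393),f(353,349),f(389,445)])
s=c+Rm@BS[0]; t=atz("top",f(132,535),44)[:2]; print(t)
print("to go box axes",Rm.T@(t-s))
g=c+Rm@[-87,-4]; print("tcp",g); go(*g,110,np.degrees(np.arctan2(Rm[1,0],Rm[0,0]))+90)
print("pink edge",atz("top",f(424,217),33)[:2],atz("top",f(477,352),33)[:2])
print("pink edge box-frame",Rm.T@(atz("top",f(424,217),33)[:2]-c),Rm.T@(atz("top",f(477,352),33)[:2]-c))
E
```

```text
top centre [ 487.2 -164.7] yaw -22.0 screw [ 515.3 -212.7] res [[0.3, 0.4], [-0.5, -0.4], [0.4, 0.3], [-0.1, -0.3]]
[ 608.64254257 -251.24289766]
to go box axes [101.02270013  -0.75468423]
tcp [ 405.07557536 -135.74019709]
turn [ 0.    -0.    -1.572] cm [-8.74 31.5   1.31]
pink edge [414.07726484 -26.04589541] [ 376.80430209 -115.04724145]
pink edge box-frame [-119.78222907  101.06757678] [-120.96734847    4.58385359]
```

{"fn": "apply_moves", "kwargs": {"targets": "0 0 -0.14 -0.9 3.2 0 6; 0 0 -0.28 -1.8 6.4 0 6; 0 0 -0.42 -2.7 9.6 0 6; 0 0 -0.56 -3.6 12.8 0 6; 0 0 -0.7 -4.4 15.8 0 6"}}

```text
time: 11.5
tool_pos: [503.5, -7.3, 123.1]
tcp_rot: [180.0, -0.0, 18.4]
ft_force: [0.1, 0.4, 0.3]
finger_gap: 60.1
```

```bash
python3 - <<'E'
from h import *
go(405,-136,122,68)
E
```

```text
turn [ 0.001 -0.    -0.866] cm [-13.4    9.11   0.11]
```

{"fn": "apply_moves", "kwargs": {"targets": "0 0 -0.14 -2.7 1.8 0 6; 0 0 -0.28 -5.4 3.6 0 6; 0 0 -0.42 -8 5.4 0 6; 0 0 -0.56 -10.7 7.2 0 6; 0 0 -0.7 -13.4 9.1 0 6"}}

```text
time: 12.0
tool_pos: [404.4, -135.1, 123.1]
tcp_rot: [179.9, -0.0, 58.5]
ft_force: [-0.0, 0.2, 0.8]
finger_gap: 59.8
```

{"fn": "apply_moves", "kwargs": {"targets": "0 0 -0.1 0 0 0 6; 0 0 -0.166 0 0 0 6; 0 0 -0.166 0 0 3 6; 0 0 -0.166 0 0 6 6; 0 0 -0.166 0 0 6 6"}}

```text
time: 12.5
tool_pos: [402.1, -132.8, 59.2]
tcp_rot: [-179.6, -0.0, 67.6]
ft_force: [-1.1, 1.1, -0.1]
finger_gap: 60.0
```

```bash
python3 - <<'E'
from h import *
go(405,-136,-16,68)
E
```

```text
turn [-0.007 -0.    -0.006] cm [-0.19  0.44  7.52]
```

{"fn": "apply_moves", "kwargs": {"targets": "0 0 0 -0.2 0.4 2 6; 0 0 0 -0.2 0.4 4 6; 0 0 0 -0.2 0.4 6 6; 0 0 0 -0.2 0.4 7.4 6; 0 0 0 -0.2 0.4 7.4 6"}}

```text
time: 13.0
tool_pos: [407.4, -136.9, -11.6]
tcp_rot: [-179.9, -0.0, 67.7]
ft_force: [-0.1, 0.2, -0.3]
finger_gap: 60.0
```

{"fn": "apply_moves", "kwargs": {"targets": "0 0 0 0 0.5 0 6; 0 0 0 0 1 0 6; 0 0 0 0 1.5 0 6; 0 0 0 0 2 0 6; 0 0 0 0 2.5 0 6"}}

```text
time: 13.5
tool_pos: [431.6, -146.6, -9.6]
tcp_rot: [-179.9, 0.0, 67.7]
ft_force: [-13.2, 5.4, 21.0]
finger_gap: 60.3
```

{"fn": "apply_moves", "kwargs": {"targets": "0 0 0 0 0.5 0 6; 0 0 0 0 1 0 6; 0 0 0 0 1.5 0 6; 0 0 0 0 2 0 6; 0 0 0 0 2.5 0 6"}}

```text
time: 14.0
tool_pos: [454.2, -155.7, -9.5]
tcp_rot: [-179.8, 0.0, 67.7]
ft_force: [-14.1, 6.6, 22.9]
finger_gap: 59.9
```

```bash
python3 - <<'E'
from h import *
s=sense();p=s["tool_pos"];print(s["time"],p,s["tcp_rot"],s["ft_force"])
d=p[:2]-[487.2,-164.7];print("x'y'",d@[.927,-.375],d@[.375,.927])
for n in("scene","top"):
  snapshot(n)
  for q in("work","marked_screw"): print(n,q,[(np.round(r["at"],1).tolist(),round(r["confidence"],2),np.round(atz(n,r["at"],dict(w=0,m=33.5,b=44)[q[0]])[:2])) for r in place_of(n,q)][:4])
E
```

```text
14.0 [ 454.2204514  -155.73305305   -9.53255199] [-1.79828769e+02  5.03834272e-03  6.77398576e+01] [-14.11799056   6.55387559  22.86105451]
x'y' -33.93464666115209 -4.054970906410147
scene work [([236.7, 372.5], 0.97, array([481., 140.])), ([151.5, 227.0], 0.93, array([ 314., -258.])), ([209.7, 236.5], 0.9, array([ 492., -159.])), ([174.1, 306.7], 0.56, array([336., -45.]))]
scene marked_screw [([201.7, 207.9], 0.92, array([ 518., -211.])), ([214.1, 358.9], 0.85, array([458., 103.])), ([166.7, 283.7], 0.62, array([363., -92.]))]
top work [([320.9, 399.0], 0.93, array([ 314., -257.])), ([310.2, 290.6], 0.72, array([341., -49.])), ([238.8, 193.8], 0.72, array([484., 140.]))]
top marked_screw [([255.0, 212.0], 0.93, array([448.,  97.])), ([341.3, 384.0], 0.92, array([ 281., -219.])), ([293.4, 315.5], 0.8, array([372., -96.]))]
```

The force (23 N up) and the unmoved screw show the tips rode onto the lid. Stopping to lift, back off and look.

{"fn": "apply_moves", "kwargs": {"targets": "0 0 0 0 0 -1 6; 0 0 0 0 0 -3 6; 0 0 0 0 -2 -3 6; 0 0 0 0 -5.5 -3 6; 0 0 0 0 -5.5 -3 6"}}

```text
time: 14.8
tool_pos: [400.2, -133.3, 17.9]
tcp_rot: [-179.8, -0.0, 67.7]
ft_force: [0.2, -0.3, -0.4]
finger_gap: 60.2
```

```bash
python3 - <<'E'
from h import *
s=sense();p=s["tool_pos"];print(s["time"],p,s["tcp_rot"],s["ft_force"],s["joint_pos"])
for a in(-37,0,37):
  for z in(30,60): print(a,z,(proj("scene",[p[0]+a*.379,p[1]+a*.925,z])-[110,160])*4)
save("scene","s8.png",(110,260,160,340),4)
E
```

```text
14.8 [ 400.17568365 -133.3396371    17.86397089] [-1.79764638e+02 -1.14150891e-02  6.77406510e+01] [ 0.19778025 -0.29665071 -0.37063291] [-2.53987132e+01 -1.09722793e+01  1.22851941e+02 -1.60482366e-03
  6.83559720e+01 -9.31387927e+01]
-37 30 [231.71093397 357.8313046 ]
-37 60 [191.54807532 354.06978235]
0 30 [259.19212475 405.29929969]
0 60 [218.92756825 402.42341895]
37 30 [287.56229253 454.29438445]
37 60 [247.21636206 452.36790249]
```

View pics/s8.png

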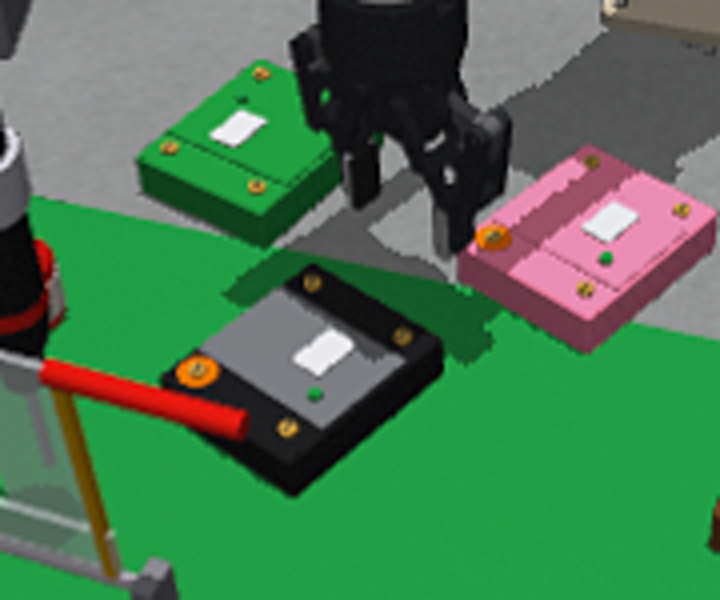

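Box is unchanged (ringed screw at crop 372,197). The tips at (205,360) and (253,450) fit z≈53, so the offset here is about 36 mm and I had been too high. I'll go lower this time.

{"fn": "apply_moves", "kwargs": {"targets": "0 0 0 0 0 1 6; 0 0 0 0 0 2 6; 0 0 0 0 0 3 6; 0 0 0 0 0 3.2 6; 0 0 0 0 0 3.2 6"}}

```text
time: 15.35
tool_pos: [403.2, -134.8, -14.2]
tcp_rot: [-179.9, -0.0, 67.7]
ft_force: [-0.2, 0.8, 0.2]
finger_gap: 60.1
```

{"fn": "apply_moves", "kwargs": {"targets": "0 0 0 0 0 0.2 6; 0 0 0 0 0 0.4 6; 0 0 0 0 0 0.6 6; 0 0 0 0 0 0.8 6; 0 0 0 0 0 0.8 6"}}

```text
time: 15.85
tool_pos: [403.7, -135.1, -21.3]
tcp_rot: [-180.0, -0.0, 67.7]
ft_force: [0.3, 0.1, 0.9]
finger_gap: 59.7
```

{"fn": "apply_moves", "kwargs": {"targets": "0 0 0 0 0.4 0 6; 0 0 0 0 0.8 0 6; 0 0 0 0 1.2 0 6; 0 0 0 0 1.6 0 6; 0 0 0 0 2 0 6"}}

```text
time: 16.35
tool_pos: [422.1, -142.6, -21.2]
tcp_rot: [-179.9, -0.0, 67.7]
ft_force: [-6.3, 2.7, 6.0]
finger_gap: 59.8
```

{"fn": "apply_moves", "kwargs": {"targets": "0 0 0 0 0.3 0 6; 0 0 0 0 0.6 0 6; 0 0 0 0 0.9 0 6; 0 0 0 0 1.2 0 6; 0 0 0 0 1.5 0 6"}}

```text
time: 16.85
tool_pos: [435.1, -147.9, -21.5]
tcp_rot: [-179.8, -0.0, 67.7]
ft_force: [-6.9, 3.6, 5.8]
finger_gap: 60.3
```

```bash
python3 - <<'E'
from h import *
s=sense();p=s["tool_pos"];d=p[:2]-[487.2,-164.7];print("x'y'",d@[.927,-.375],d@[.375,.927],s["joint_pos"])
for n in("scene","top"):
  im=snapshot(n)
  print(n,[(np.round(r["at"],1).tolist(),round(r["confidence"],2),np.round(atz(n,r["at"],33.5)[:2])) for r in place_of(n,"marked_screw")][:5])
E
```

```text
x'y' -54.55515016865435 -3.960572066094978 [-2.51641810e+01 -7.56971913e-01  1.18165792e+02 -7.62631106e-03
  6.27789760e+01 -9.28930716e+01]
scene [([211.8, 357.4], 0.78, array([452.,  99.])), ([171.4, 284.5], 0.68, array([377., -86.])), ([207.9, 203.8], 0.61, array([ 537., -212.])), ([211.7, 231.7], 0.27, array([ 530., -151.]))]
top [([341.2, 385.7], 0.93, array([ 281., -222.])), ([294.8, 314.4], 0.89, array([369., -94.]))]
```

{"fn": "apply_moves", "kwargs": {"targets": "0 0 0 0 0.5 0 6; 0 0 0 0 1 0 6; 0 0 0 0 1.5 -0.1 6; 0 0 0 0 2 -0.1 6; 0 0 0 0 2.5 -0.1 6"}}

```text
time: 17.55
tool_pos: [459.8, -158.1, -20.1]
tcp_rot: [-180.0, 0.0, 67.7]
ft_force: [-2.8, 0.8, -0.8]
finger_gap: 60.1
```

{"fn": "apply_moves", "kwargs": {"targets": "0 0 0 0 0.5 0 6; 0 0 0 0 1 0 6; 0 0 0 0 1.5 -0.1 6; 0 0 0 0 2 -0.1 6; 0 0 0 0 2.5 -0.1 6"}}

```text
time: 18.05
tool_pos: [482.9, -167.5, -19.0]
tcp_rot: [-180.0, 0.0, 67.7]
ft_force: [-3.7, 1.3, 1.2]
finger_gap: 60.2
```

```bash
python3 - <<'E'
from h import *
s=sense();p=s["tool_pos"];d=p[:2]-[487.2,-164.7];print("x'y'",p,d@[.927,-.375],d@[.375,.927],s["ft_force"])
for n in("scene","top"):
  im=snapshot(n)
  for i in range(2): print(n,[(np.round(r["at"],1).tolist(),round(r["confidence"],2),np.round(atz(n,r["at"],33.5)[:2])) for r in place_of(n,"marked_screw")][:5])
  hsv=cv2.cvtColor(im,cv2.COLOR_RGB2HSV); m=cv2.inRange(hsv,(9,150,150),(19,255,255))
  k,_,st,ce=cv2.connectedComponentsWithStats(m)
  print([(np.round(ce[i][::-1],1).tolist(),int(st[i,4]),np.round(atz(n,ce[i][::-1],33.5)[:2]).tolist()) for i in range(1,k) if st[i,4]>15])
E
```

```text
x'y' [ 482.89757699 -167.54684629  -19.0262604 ] -2.920778770306556 -4.252435137098319 [-3.66086468  1.32786641  1.16000806]
scene [([219.6, 185.1], 0.96, array([ 579., -234.])), ([168.3, 285.6], 0.96, array([367., -87.])), ([213.2, 352.2], 0.87, array([459.,  89.])), ([134.7, 247.2], 0.62, array([ 276., -216.]))]
scene [([219.6, 185.1], 0.96, array([ 579., -234.])), ([168.3, 285.6], 0.96, array([367., -87.])), ([213.2, 352.2], 0.87, array([459.,  89.])), ([134.7, 247.2], 0.62, array([ 276., -216.]))]
[([169.3, 282.7], 22, [372.0, -92.0]), ([211.0, 357.1], 66, [450.0, 98.0]), ([220.2, 185.4], 57, [580.0, -233.0]), ([310.5, 67.3], 322, [840.0, -337.0])]
top [([293.0, 314.0], 0.89, array([373., -93.])), ([254.8, 214.0], 0.66, array([448.,  94.])), ([340.8, 387.3], 0.6, array([ 282., -225.]))]
top [([293.0, 314.0], 0.89, array([373., -93.])), ([254.8, 214.0], 0.66, array([448.,  94.])), ([340.8, 387.3], 0.6, array([ 282., -225.]))]
[([72.0, 427.1], 189, [818.0, -348.0]), ([254.5, 213.4], 95, [448.0, 95.0])]
```

{"fn": "apply_moves", "kwargs": {"targets": "0 0 0 0 0.6 0 6; 0 0 0 0 1.2 0 6; 0 0 0 0 1.8 -0.1 6; 0 0 0 0 2.3 -0.1 6; 0 0 0 0 2.7 -0.1 6"}}

```text
time: 18.85
tool_pos: [507.6, -177.7, -18.2]
tcp_rot: [-180.0, 0.0, 67.7]
ft_force: [-3.7, 1.3, 0.9]
finger_gap: 60.0
```

{"fn": "apply_moves", "kwargs": {"targets": "0 0 0 0 -2 0 6; 0 0 0 0 -4 0 6; 0 0 0 0 -8 0 6; 0 0 0 0 -10 -4 6; 0 0 0 0 -10 -9 6"}}

```text
time: 19.35
tool_pos: [410.1, -137.4, 69.2]
tcp_rot: [-179.5, -0.0, 67.7]
ft_force: [0.5, -1.2, -0.1]
finger_gap: 60.1
```

```bash
python3 - <<'E'
from h import *
s=sense();print(s["tool_pos"]);go(330,300,150,68)
E
```

```text
[ 410.05478817 -137.35331159   69.22340939]
turn [-0.008 -0.    -0.005] cm [ 37.44 -24.05  -7.86]
```

{"fn": "apply_moves", "kwargs": {"targets": "0 0 0 5 0 -2 6; 0 0 0 10 0 -4 6; 0 0 0 15 0 -6 6; 0 0 0 20 0 -6 6; 0 0 0 24 0 -6 6"}}

```text
time: 19.85
tool_pos: [508.1, 83.6, 134.1]
tcp_rot: [179.7, -0.1, 67.7]
ft_force: [1.0, 0.2, 0.7]
finger_gap: 60.1
```

```bash
python3 - <<'E'
from h import *
s=sense();print(s["tool_pos"])
im=snapshot("scene")
for n in ("scene","top"):
  im=snapshot(n);hsv=cv2.cvtColor(im,cv2.COLOR_RGB2HSV); m=cv2.inRange(hsv,(9,150,150),(19,255,255))
  k,_,st,ce=cv2.connectedComponentsWithStats(m)
  print(n,[(np.round(ce[i][::-1],1).tolist(),int(st[i,4]),np.round(atz(n,ce[i][::-1],33.5)[:2]).tolist()) for i in range(1,k) if st[i,4]>15])
save("top","t9.png",(130,260,310,450),5)
E
```

```text
[508.0533473   83.60316624 134.13942659]
scene [([137.6, 246.5], 32, [287.0, -214.0]), ([168.9, 283.0], 37, [370.0, -92.0]), ([210.8, 356.4], 38, [450.0, 96.0]), ([310.4, 67.3], 320, [839.0, -337.0])]
top [([71.9, 427.0], 201, [818.0, -348.0]), ([172.4, 387.2], 28, [601.0, -246.0]), ([254.9, 214.8], 48, [448.0, 92.0]), ([295.7, 315.1], 83, [368.0, -95.0]), ([340.4, 383.2], 83, [283.0, -217.0])]
```

View pics/t9.png

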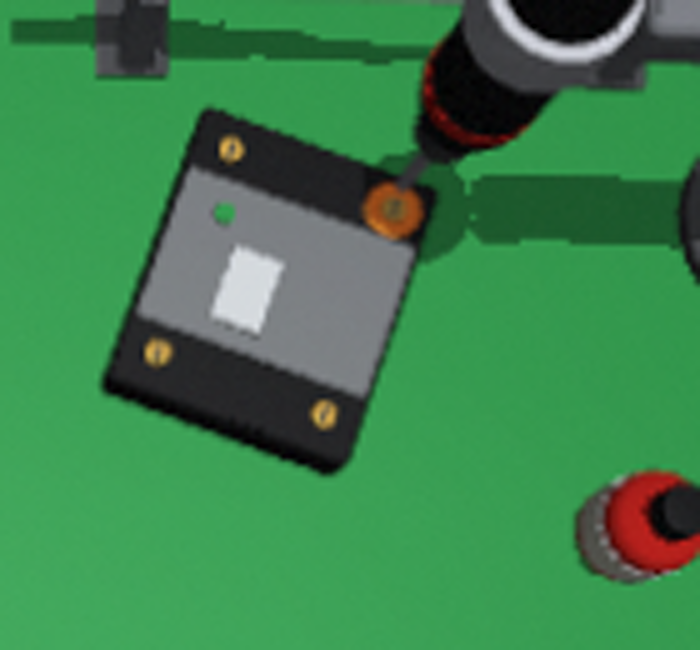

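```bash
python3 - <<'E'
from h import *
f=lambda r,c:(130+r/5,310+c/5)
c,Rm=fit("top",[f(208,395),f(149,231),f(351,158),f(414,324)])
s=c+Rm@BS[0]
for rc in ((185,404),(183,404),(187,404)):
  t=atz("top",f(*rc),44)[:2]; print(t,"to go world",t-s,"box",Rm.T@(t-s))
m=place_of("top","bit_tip");print(m)
g=c+Rm@[-85,-4];print("tcp start",g)
E
```

```text
top centre [ 575.  -200.9] yaw -22.4 screw [ 602.7 -249.1] res [[0.0, -0.2], [-0.2, 0.3], [0.3, -0.1], [-0.2, -0.0]]
[ 608.9427619  -250.73274126] to go world [ 6.21755254 -1.61069629] box [6.36269055 0.87662485]
[ 609.75189863 -250.79570205] to go world [ 7.02668927 -1.67365708] box [7.13490614 1.12632344]
[ 608.13397764 -250.66984528] to go world [ 5.40876827 -1.54780031] box [5.59082556 0.62700046]
[{'at': [169.6, 389.2], 'confidence': 0.89}]
tcp start [ 494.84814753 -172.28755056]
```

```bash
python3 - <<'E'
from h import *
im=snapshot("top")
for r in range(161,174): print(r,[ '%3d,%3d,%3d'%tuple(im[r,c]) for c in range(387,397)])
c=np.array([575,-200.9])
for X in ([609,-250.5,44],[606,-250.5,44],[609,-250.5,70],[609,-250.5,105]): print(proj("top",X))
E
```

```text
161 [' 28, 89, 45', ' 28, 89, 45', ' 28, 89, 44', ' 28, 89, 44', ' 27, 87, 43', ' 33, 75, 46', ' 44, 54, 48', ' 44, 43, 46', ' 30, 31, 32', ' 21, 24, 24']
162 [' 29, 90, 46', ' 27, 88, 44', ' 29, 90, 46', ' 29, 88, 45', ' 33, 82, 45', ' 42, 61, 49', ' 49, 49, 52', ' 51, 51, 54', ' 44, 56, 49', ' 28, 51, 35']
163 [' 26, 84, 41', ' 28, 88, 44', ' 27, 89, 44', ' 30, 82, 44', ' 41, 62, 48', ' 48, 46, 50', ' 51, 50, 54', ' 51, 54, 54', ' 39, 71, 49', ' 28, 85, 43']
164 [' 19, 49, 28', ' 24, 73, 37', ' 28, 83, 42', ' 36, 70, 44', ' 44, 51, 50', ' 52, 52, 55', ' 53, 54, 55', ' 42, 72, 50', ' 31, 87, 45', ' 25, 87, 42']
165 [' 18, 19, 19', ' 17, 16, 18', ' 30, 30, 32', ' 47, 46, 49', ' 53, 52, 55', ' 52, 51, 55', ' 44, 62, 50', ' 32, 81, 45', ' 28, 90, 44', ' 29, 89, 45']
166 [' 71, 36, 20', ' 63, 36, 24', ' 48, 41, 40', ' 52, 50, 53', ' 51, 50, 54', ' 40, 40, 42', ' 25, 52, 33', ' 25, 76, 38', ' 25, 83, 41', ' 27, 86, 43']
167 ['152, 75, 27', '136, 70, 32', ' 91, 57, 43', ' 62, 54, 52', ' 63, 49, 45', ' 42, 31, 28', ' 18, 17, 20', ' 15, 26, 19', ' 11, 28, 17', ' 19, 54, 29']
168 ['149, 74, 
[... 326 characters left out ...]
3', ' 84, 71, 46', '117, 82, 39', '141, 78, 29', '150, 73, 25', '122, 61, 24', ' 57, 32, 21', ' 15, 16, 17', ' 16, 19, 18']
171 ['116, 92, 43', ' 96, 79, 45', ' 91, 76, 45', '124, 88, 40', '140, 77, 29', '149, 72, 22', '125, 63, 26', ' 63, 33, 19', ' 16, 15, 19', ' 17, 34, 22']
172 ['109, 88, 43', ' 91, 76, 46', ' 96, 79, 45', '123, 90, 40', '140, 79, 30', '150, 73, 25', '135, 67, 24', ' 82, 41, 18', ' 15, 15, 16', ' 20, 54, 29']
173 ['109, 75, 35', '107, 82, 43', '111, 84, 41', '130, 83, 35', '147, 75, 28', '151, 74, 26', '129, 64, 21', ' 75, 39, 21', ' 15, 17, 15', ' 20, 57, 30']
[166.97418789 390.67932836]
[168.45627873 390.79792594]
[162.91485527 394.07007847]
[157.01646731 398.9929533 ]
```

```bash
python3 - <<'E'
from h import *
go(490.3,-170.3,70,67.6); go(490.3,-170.3,-18,67.6)
E
```

```text
turn [0.    0.    0.002] cm [-23.83   8.11   6.19]
turn [0.    0.    0.002] cm [-23.82   8.1   14.99]
```

{"fn": "apply_moves", "kwargs": {"targets": "0 0 0 -5 1.6 0 6; 0 0 0 -10 3.2 1 6; 0 0 0 -15 5 2 6; 0 0 0 -20 6.6 4 6; 0 0 0 -23.8 8.1 6 6"}}

```text
time: 20.65
tool_pos: [490.2, -162.9, 77.3]
tcp_rot: [179.8, 0.0, 67.6]
ft_force: [0.5, -0.6, 0.0]
finger_gap: 59.6
```

{"fn": "apply_moves", "kwargs": {"targets": "0 0 0 0 0 0 6; 0 0 0 0 0 3 6; 0 0 0 0 0 6 6; 0 0 0 0 0 9 6; 0 0 0 0 0 9 6"}}

```text
time: 21.15
tool_pos: [486.4, -158.1, -17.4]
tcp_rot: [-179.6, -0.0, 67.6]
ft_force: [-0.5, 0.7, 0.0]
finger_gap: 59.7
```

```bash
python3 - <<'E'
from h import *
print(sense()["tool_pos"],sense()["ft_force"]); go(505,-176.5,-18.5,67.6);go(513.4,-179.8,-18,67.6)
E
```

```text
[ 486.3527659  -158.10315802  -17.3752248 ] [-0.45869516  0.68666273  0.01019258]
turn [-0.008 -0.     0.   ] cm [-0.99  2.43  0.09]
turn [-0.008 -0.     0.   ] cm [-0.98  3.33  0.04]
```

{"fn": "apply_moves", "kwargs": {"targets": "0 0 0 -0.9 0.4 0 6; 0 0 0 -0.9 0.8 0 6; 0 0 0 -0.9 1.1 0 6; 0 0 0 -0.9 1.1 0 6; 0 0 0 -0.9 1.1 0 6"}}

```text
time: 21.65
tool_pos: [498.2, -171.7, -12.6]
tcp_rot: [179.9, 0.0, 67.7]
ft_force: [-0.3, 0.6, -0.0]
finger_gap: 59.6
```

```bash
python3 - <<'E'
from h import *
print(sense()["tool_pos"],sense()["ft_force"]); go(513.4,-179.8,-18,67.6)
E
```

```text
[ 498.18130795 -171.73686769  -12.55489293] [-0.29839313  0.58099181 -0.03705719]
turn [0.001 0.    0.002] cm [-0.17  1.71  0.55]
```

{"fn": "apply_moves", "kwargs": {"targets": "0 0 0 -0.2 0 0.6 6; 0 0 0 -0.2 0 0.6 6; 0 0 0 -0.2 0.3 0.6 6; 0 0 0 -0.2 0.6 0.6 6; 0 0 0 -0.2 0.8 0.6 6"}}

```text
time: 22.15
tool_pos: [504.6, -176.5, -19.3]
tcp_rot: [180.0, 0.0, 67.7]
ft_force: [-0.4, -0.5, 1.0]
finger_gap: 60.1
```

```bash
python3 - <<'E'
from h import *
print(sense()["tool_pos"],sense()["ft_force"]); go(513.4,-179.8,-18,67.6)
E
```

```text
[ 504.5580848  -176.52190194  -19.28872025] [-0.39634699 -0.49114675  1.00092025]
turn [0.    0.    0.002] cm [ 0.03  0.94 -0.13]
```

{"fn": "apply_moves", "kwargs": {"targets": "0 0 0 0 0.3 0 6; 0 0 0 0 0.6 0 6; 0 0 0 0 0.8 0 6; 0 0 0 0 0.9 0 6; 0 0 0 0 0.9 0 6"}}

```text
time: 22.65
tool_pos: [511.6, -179.4, -19.6]
tcp_rot: [-179.9, -0.0, 67.7]
ft_force: [-4.7, 1.4, 3.3]
finger_gap: 60.2
```

{"fn": "apply_moves", "kwargs": {"targets": "0 0 0 0 -2 0 6; 0 0 0 0 -4 0 6; 0 0 0 0 -8 0 6; 0 0 0 0 -10 -4 6; 0 0 0 0 -10 -9 6"}}

```text
time: 23.15
tool_pos: [414.3, -139.2, 67.5]
tcp_rot: [-179.4, -0.0, 67.7]
ft_force: [1.2, -1.4, -0.4]
finger_gap: 60.2
```

{"fn": "apply_moves", "kwargs": {"targets": "0 0 0 5 0 -4 6; 0 0 0 10 0 -8 6; 0 0 0 15 0 -12 6; 0 0 0 20 0 -16 6; 0 0 0 24 0 -19 6"}}

```text
time: 23.65
tool_pos: [494.6, 40.7, 228.0]
tcp_rot: [179.9, -0.0, 67.7]
ft_force: [0.8, -0.7, -0.3]
finger_gap: 60.1
```

```bash
python3 - <<'E'
from h import *
s=sense();print(s["time"],s["tool_pos"],s["tcp_rot"])
save("top","t10.png",(130,260,310,450),5)
E
```

```text
23.65 [494.63166286  40.7262401  227.97254213] [ 1.79933941e+02 -2.13428154e-02  6.77170015e+01]
```

View pics/t10.png

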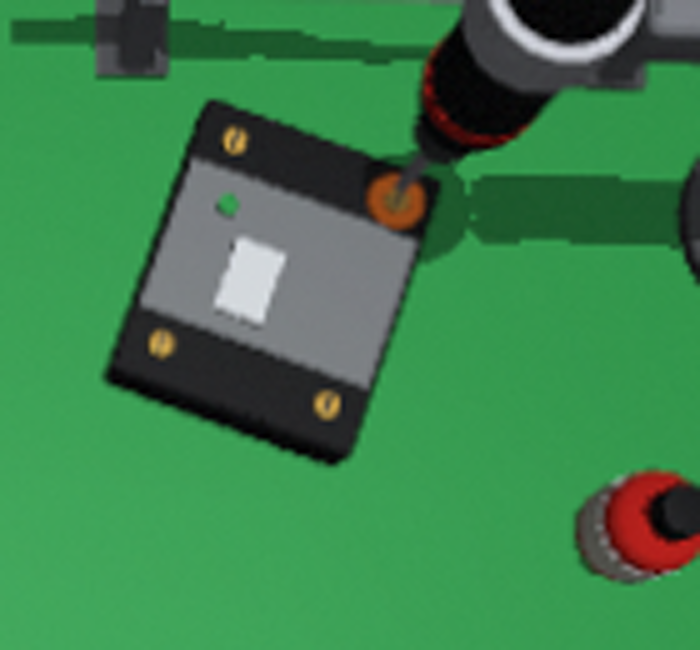

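```bash
python3 - <<'E'
from h import *
f=lambda r,c:(130+r/5,310+c/5)
c,Rm=fit("top",[f(200,397),f(141,235),f(343,162),f(404,327)])
s=c+Rm@BS[0]
for t in ([609,-250.5],[606.5,-248.6]): print("to go box",Rm.T@(np.array(t)-s), (proj("top",t+[33.5])-[130,310])*5)
g=c+Rm@[-85,-4];print(c,g);go(*g,70,67.7)
d=np.array([511.6,-179.4])-c;print(Rm.T@d)
im=snapshot("scene");snapshot("top")
E
```

```text
top centre [ 578.4 -202.4] yaw -22.3 screw [ 606.2 -250.6] res [[-0.1, 0.2], [-0.3, -0.1], [0.1, -0.3], [0.3, 0.1]]
to go box [2.59534596 1.15232919] [192.71088447 396.8449456 ]
to go box [-0.43870251  1.96137174] [198.91320731 392.55039856]
[ 578.3571988  -202.42594798] [ 498.19857646 -173.86731943]
turn [ 0.008 -0.007  0.003] cm [-20.45   8.13  16.31]
[-70.50146063  -4.03260727]
```

```bash
python3 - <<'E'
from h import *
for rc in ((465,50),(460,49),(462,52)): print(atz("scene",(110+rc[0]/4,160+rc[1]/4),44))
im=snapshot("scene")
for r in range(218,232): print(r,['%3d,%3d,%3d'%tuple(im[r,c]) for c in range(166,180)])
print(proj("scene",[609,-250.5,44]),proj("scene",[606.5,-248.6,44]),proj("scene",[606.2,-250.6,33.5]),proj("scene",[609,-250.5,80]))
E
```

```text
[ 611.36046673 -244.49130979   44.        ]
[ 608.47915255 -246.55761375   44.        ]
[ 609.23961049 -244.47325631   44.        ]
218 [' 85,128, 99', ' 85,130, 99', ' 87,122, 99', ' 94,105,100', '101,101,104', ' 95,103,100', ' 88,120, 99', ' 85,131,100', ' 85,132,103', ' 94,113, 76', '102, 83, 20', '106, 77,  0', ' 94, 68,  1', ' 84, 60,  0']
219 [' 85,129, 99', ' 85,129, 99', ' 85,124, 98', ' 94,109,100', '101,101,104', ' 98, 98,100', ' 90,116, 98', ' 85,131,100', ' 85,131,101', ' 89,119, 84', ' 99, 89, 38', '104, 75,  0', ' 98, 72,  1', ' 87, 64,  0']
220 [' 86,129,100', ' 84,129, 99', ' 87,132,101', ' 93,118,102', '100,102,104', ' 99, 98,102', ' 92,113,100', ' 85,128, 99', ' 84,131,101', ' 85,127, 94', ' 97, 97, 55', '103, 74,  0', '100, 72,  0', ' 89, 65,  2']
221 [' 85,128, 99', ' 85,129, 99', ' 85,130, 99', ' 91,121,101', '100,107,104', ' 99, 99,102', ' 93,106,100', ' 87,123, 99', ' 88,131,103', ' 93,130,110', '102,104, 79', '103, 77, 19', '104, 75,  0', ' 92, 68,  1']
222 [' 86,129,100', ' 85,129,100', ' 85,130, 99', ' 86,123, 99', ' 96,108,102', '101,100,103', ' 94,103, 99'
[... 1453 characters left out ...]
00, 79', '128,100, 79', '118,103, 85', '102,101, 89', '103,101, 89', '111,107, 89', '109,103, 86', '118, 99, 82', '128,101, 82', '121, 94, 63', '109, 82, 25']
230 [' 78, 79, 82', ' 77, 80, 82', '103, 90, 81', '125, 99, 79', '128,101, 79', '121,101, 82', '116,104, 84', '116,106, 86', '115,105, 86', '117,100, 83', '123, 99, 79', '127,101, 80', '114, 93, 71', '104, 79, 37']
231 [' 79, 81, 82', ' 77, 81, 83', ' 92, 85, 80', '118, 96, 79', '128,101, 79', '125, 99, 79', '123, 99, 79', '121, 99, 80', '124, 99, 80', '127, 99, 79', '128,100, 80', '119, 97, 79', ' 94, 87, 84', ' 91, 79, 58']
[224.74773064 170.37987947] [224.07620687 171.80290874] [227.21893317 171.96100721] [212.43692192 166.90314633]
```

Two cameras agree that about 2 mm is left along the box's x, so one last small nudge.

{"fn": "apply_moves", "kwargs": {"targets": "0 0 0 -5 2 2 6; 0 0 0 -10 4 6 6; 0 0 0 -15 6 10 6; 0 0 0 -20 8 14 6; 0 0 0 -20.4 8 16.3 6"}}

```text
time: 24.35
tool_pos: [490.1, -165.5, 81.8]
tcp_rot: [180.0, 0.0, 67.6]
ft_force: [1.4, -0.4, 0.0]
finger_gap: 60.1
```

{"fn": "apply_moves", "kwargs": {"targets": "0 0 0 0 0 0 6; 0 0 0 0 0 0 6; 0 0 0 0 0 3 6; 0 0 0 0 0 5 6; 0 0 0 0 0 5 6"}}

```text
time: 24.85
tool_pos: [489.5, -160.8, 31.4]
tcp_rot: [-179.8, -0.0, 67.8]
ft_force: [-0.8, -0.8, 0.3]
finger_gap: 60.6
```

```bash
python3 - <<'E'
from h import *
print(sense()["tool_pos"],sense()["ft_force"]); go(497,-173.5,-18.5,67.7)
E
```

```text
[ 489.5097041  -160.76986295   31.35444602] [-0.77495513 -0.81424842  0.34484057]
turn [-0.004 -0.     0.001] cm [-0.9   1.2   4.98]
```

{"fn": "apply_moves", "kwargs": {"targets": "0 0 0 -0.4 0 2 6; 0 0 0 -0.4 0 4 6; 0 0 0 -0.4 0 5 6; 0 0 0 -0.4 0 5 6; 0 0 0 -0.4 0 5 6"}}

```text
time: 25.35
tool_pos: [490.8, -166.0, -15.4]
tcp_rot: [179.9, 0.0, 67.8]
ft_force: [1.3, 1.0, 0.1]
finger_gap: 59.8
```

```bash
python3 - <<'E'
from h import *
print(sense()["tool_pos"],sense()["ft_force"]); go(513.1,-179.9,-18.5,67.7)
E
```

```text
[ 490.77165663 -165.97548882  -15.36183733] [1.26344207 1.00613092 0.06854491]
turn [0.001 0.    0.001] cm [-0.44  2.59  0.32]
```

{"fn": "apply_moves", "kwargs": {"targets": "0 0 0 -0.4 0.3 0.3 6; 0 0 0 -0.4 0.7 0.4 6; 0 0 0 -0.4 1.1 0.4 6; 0 0 0 -0.4 1.5 0.4 6; 0 0 0 -0.4 1.5 0.4 6"}}

```text
time: 25.85
tool_pos: [503.1, -175.7, -20.4]
tcp_rot: [180.0, -0.0, 67.7]
ft_force: [-0.6, 0.5, 0.5]
finger_gap: 59.8
```

```bash
python3 - <<'E'
from h import *
print(sense()["tool_pos"],sense()["ft_force"]); go(513.1,-179.9,-18.5,67.7)
E
```

```text
[ 503.07307866 -175.65884965  -20.37103963] [-0.55560649  0.51832414  0.49251337]
turn [ 0.001 -0.     0.   ] cm [-0.01  1.09 -0.19]
```

{"fn": "apply_moves", "kwargs": {"targets": "0 0 0 0 0.5 -0.1 6; 0 0 0 0 0.8 -0.1 6; 0 0 0 0 1 -0.1 6; 0 0 0 0 1.1 -0.1 6; 0 0 0 0 1.15 -0.1 6"}}

```text
time: 26.35
tool_pos: [511.9, -179.2, -19.9]
tcp_rot: [-179.9, -0.0, 67.7]
ft_force: [-7.0, 2.4, 5.2]
finger_gap: 59.7
```

```bash
python3 - <<'E'
from h import *
print(sense()["tool_pos"],sense()["ft_force"]); go(513.1,-179.9,-18.5,67.7)
E
```

```text
[ 511.87784739 -179.19373368  -19.94546482] [-6.97327963  2.41508767  5.24236193]
turn [-0.003 -0.     0.001] cm [-0.02  0.14 -0.14]
```

Contact; add a final 2 mm, then back away.

{"fn": "apply_moves", "kwargs": {"targets": "0 0 0 0 0.05 0 6; 0 0 0 0 0.1 0 6; 0 0 0 0 0.15 0 6; 0 0 0 0 0.15 0 6; 0 0 0 0 0.15 0 6"}}

```text
time: 26.85
tool_pos: [513.1, -179.6, -20.0]
tcp_rot: [-179.9, -0.0, 67.7]
ft_force: [-5.9, 2.2, 5.2]
finger_gap: 60.0
```

{"fn": "apply_moves", "kwargs": {"targets": "0 0 0 0 -2 0 6; 0 0 0 0 -4 0 6; 0 0 0 0 -8 0 6; 0 0 0 0 -10 -4 6; 0 0 0 0 -10 -9 6"}}

```text
time: 27.35
tool_pos: [416.0, -139.6, 67.1]
tcp_rot: [-179.4, -0.0, 67.7]
ft_force: [1.1, -0.4, -1.2]
finger_gap: 60.2
```

{"fn": "apply_moves", "kwargs": {"targets": "0 0 0 5 0 -5 6; 0 0 0 10 0 -10 6; 0 0 0 15 0 -15 6; 0 0 0 20 0 -20 6; 0 0 0 24 0 -21 6"}}

```text
time: 27.85
tool_pos: [491.8, 27.6, 243.0]
tcp_rot: [179.8, -0.0, 67.7]
ft_force: [0.8, -0.4, 0.4]
finger_gap: 60.0
```

```bash
python3 - <<'E'
from h import *
s=sense();print(s["time"],s["tool_pos"],s["tcp_rot"])
im=snapshot("top");cv2.imwrite("pics/t11.png",im[:,:,::-1])
old=cv2.imread("pics/t10.png",0)
# shift of the box between t10 and now
new=cv2.resize(cv2.cvtColor(np.ascontiguousarray(im[130:260,310:450]),cv2.COLOR_RGB2GRAY),None,fx=5,fy=5,interpolation=2)
for (r,c) in ((141,235),(343,162),(404,327)):
  T=old[r-30:r+30,c-30:c+30]; m=cv2.matchTemplate(new[r-60:r+60,c-60:c+60],T,cv2.TM_CCOEFF_NORMED);_,v,_,l=cv2.minMaxLoc(m);print(v,"drow,dcol",l[1]-30,l[0]-30)
snapshot("scene")
for q in("guard_grip","guard_hinge"):
  for n in("top","scene"): print(q,n,[(np.round(r["at"],1).tolist(),round(r["confidence"],2)) for r in place_of(n,q)][:2])
E
```

```text
27.85 [491.78598529  27.56729463 242.99533972] [ 1.79838918e+02 -4.10771221e-02  6.76849054e+01]
0.9773289561271667 drow,dcol -4 1
0.9831351041793823 drow,dcol -4 1
0.986088752746582 drow,dcol -4 1
guard_grip top [([89.5, 332.6], 0.89)]
guard_grip scene [([208.6, 202.3], 0.87), ([262.4, 209.8], 0.51)]
guard_hinge top [([125.4, 323.9], 0.57), ([182.8, 364.6], 0.45)]
guard_hinge scene [([261.0, 212.4], 0.59)]
```

Box shifted another 1.3 mm, which puts the screw under the bit to about 1–2 mm. Now the guard: go above the red bar with the jaws along the stand's x.

```bash
python3 - <<'E'
from h import *
go(620,-20,275,33);go(688.3,-114,275,-2.2,(620,-20,275,33))
E
```

```text
turn [-0.001  0.002  0.606] cm [ 0.67 13.76 -3.63]
turn [-0.    -0.     0.614] cm [ 0.61 11.6   0.  ]
```

{"fn": "apply_moves", "kwargs": {"targets": "0 0 0.12 0.1 2.8 -1 6; 0 0 0.24 0.2 5.6 -2 6; 0 0 0.36 0.4 8.4 -3 6; 0 0 0.48 0.5 11.2 -3.6 6; 0 0 0.606 0.7 13.8 -3.6 6"}}

```text
time: 28.65
tool_pos: [621.8, -21.6, 275.8]
tcp_rot: [-180.0, 0.0, 32.6]
ft_force: [0.8, 0.1, 1.0]
finger_gap: 59.9
```

{"fn": "apply_moves", "kwargs": {"targets": "0 0 0.12 0.1 2.4 0 6; 0 0 0.24 0.2 4.8 0 6; 0 0 0.36 0.4 7.2 0 6; 0 0 0.48 0.5 9.4 0 6; 0 0 0.614 0.6 11.6 0 6"}}

```text
time: 29.15
tool_pos: [688.6, -115.9, 274.2]
tcp_rot: [-180.0, 0.2, -2.6]
ft_force: [-0.3, -0.1, 0.0]
finger_gap: 59.7
```

```bash
python3 - <<'E'
from h import *
s=sense();p=s["tool_pos"];print(p,s["tcp_rot"]);go(688.3,-114,215,-2.2);go(688.3,-114,162,-2.2)
E
```

```text
[ 688.64226125 -115.90682548  274.17255891] [-179.98057948    0.18307392   -2.59966001]
turn [-0.     0.003 -0.007] cm [-0.02 -0.19  5.92]
turn [-0.     0.003 -0.007] cm [-1.000e-02 -1.900e-01  1.122e+01]
```

{"fn": "apply_moves", "kwargs": {"targets": "0 0 0 0 -0.2 2 6; 0 0 0 0 -0.2 4 6; 0 0 0 0 -0.2 5 6; 0 0 0 0 -0.2 6 6; 0 0 0 0 -0.2 6 6"}}

```text
time: 29.65
tool_pos: [688.3, -111.7, 214.1]
tcp_rot: [-180.0, 0.2, -2.2]
ft_force: [-0.3, -0.5, -0.4]
finger_gap: 59.9
```

{"fn": "apply_moves", "kwargs": {"targets": "0 0 0 0 0 1 6; 0 0 0 0 0 2 6; 0 0 0 0 0 3 6; 0 0 0 0 0 4 6; 0 0 0 0 0 5.2 6"}}

```text
time: 30.15
tool_pos: [689.7, -111.3, 163.6]
tcp_rot: [180.0, -0.0, -2.2]
ft_force: [-0.3, 0.1, 0.7]
finger_gap: 60.0
```

```bash
python3 - <<'E'
from h import *
s=sense();print(s["tool_pos"],s["ft_force"])
save("scene","s12.png",(130,270,140,300),5)
for z in (165,185,205): print(z,[((proj("scene",[688.3+a,-114,z])-[130,140])*5).round() for a in(-37,0,37)])
E
```

```text
[ 689.67473207 -111.26829198  163.57679524] [-0.33709873  0.06943954  0.72139945]
165 [array([413., 384.]), array([491., 338.]), array([573., 290.])]
185 [array([372., 377.]), array([450., 330.]), array([533., 281.])]
205 [array([330., 369.]), array([408., 321.]), array([490., 271.])]
```

View pics/s12.png

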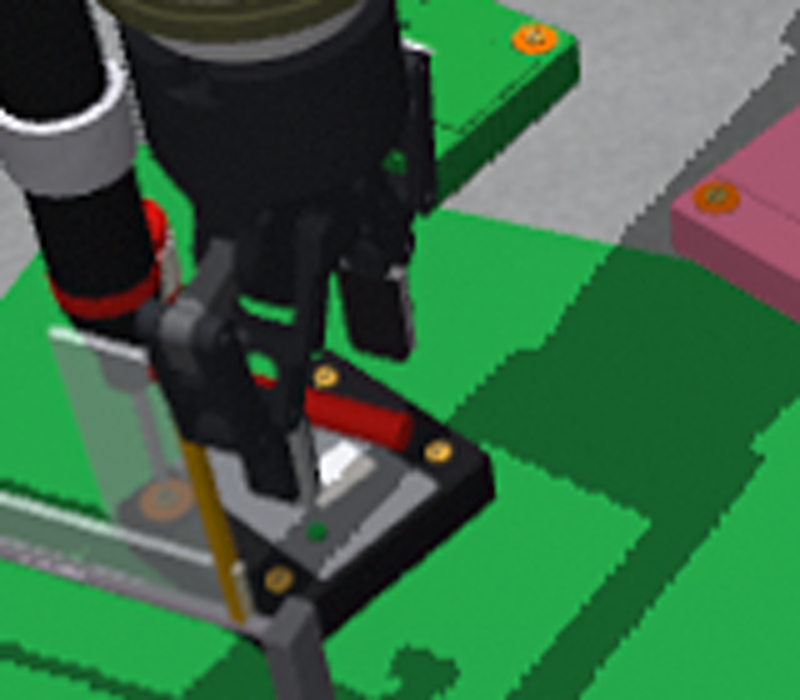

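The bar's free end at crop (430,400) lies between the near fingertip (505,300) and the far one (355,400). Tips are at z≈195, about 10 mm below the bar's axis. I'll go 4 mm deeper and close softly.

{"fn": "apply_moves", "kwargs": {"targets": "0 0 0 0 0 0.2 6; 0 0 0 0 0 0.4 6; 0 0 0 0 0 0.4 5; 0 0 0 0 0 0.4 4; 0 0 0 0 0 0.4 3", "force": 20}}

```text
time: 30.7
tool_pos: [689.9, -111.4, 160.9]
tcp_rot: [180.0, -0.0, -2.2]
ft_force: [-0.1, -0.5, 0.0]
finger_gap: 30.1
```

{"fn": "apply_moves", "kwargs": {"targets": "0 0 0 0 0 0 2.4; 0 0 0 0 0 0 2; 0 0 0 0 0 0 1.6; 0 0 0 0 0 0 1; 0 0 0 0 0 0 0.8", "force": 20}}

```text
time: 31.2
tool_pos: [689.6, -111.3, 160.4]
tcp_rot: [-180.0, -0.0, -2.2]
ft_force: [-0.4, 0.7, 1.2]
finger_gap: 10.9
```

{"fn": "apply_moves", "kwargs": {"targets": "0 0 0 0 0 0 0.8; 0 0 0 0 0 0 0.8; 0 0 0 0 0 0 0.8; 0 0 0 0 0 0 0.8; 0 0 0 0 0 0 0.8", "force": 20}}

```text
time: 31.7
tool_pos: [689.6, -111.3, 160.4]
tcp_rot: [180.0, -0.0, -2.2]
ft_force: [-0.6, 0.0, 2.2]
finger_gap: 11.3
```

```bash
python3 - <<'E'
from h import *
s=sense();print(s["tool_pos"],s["tcp_rot"],s["ft_force"],s["finger_gap"])
T=np.linspace(1.6,0,31)
for k in range(6):
  a=T[5*k]; print('; '.join('0 0 0 %.2f 0 %.2f 0.8'%(-13.5*(np.cos(t)-np.cos(a)),13.5*(np.sin(a)-np.sin(t))) for t in T[5*k+1:5*k+6]))
E
```

```text
[ 689.59763715 -111.31919814  160.39405462] [ 1.79998571e+02 -5.49346675e-03 -2.17833380e+00] [-0.58294506  0.00381358  2.16677343] 11.264405538118437
0 0 0 -0.72 0 -0.00 0.8; 0 0 0 -1.44 0 0.03 0.8; 0 0 0 -2.15 0 0.11 0.8; 0 0 0 -2.87 0 0.22 0.8; 0 0 0 -3.57 0 0.37 0.8
0 0 0 -0.69 0 0.19 0.8; 0 0 0 -1.38 0 0.41 0.8; 0 0 0 -2.05 0 0.67 0.8; 0 0 0 -2.71 0 0.97 0.8; 0 0 0 -3.35 0 1.30 0.8
0 0 0 -0.62 0 0.36 0.8; 0 0 0 -1.22 0 0.76 0.8; 0 0 0 -1.80 0 1.19 0.8; 0 0 0 -2.35 0 1.65 0.8; 0 0 0 -2.88 0 2.14 0.8
0 0 0 -0.50 0 0.52 0.8; 0 0 0 -0.98 0 1.06 0.8; 0 0 0 -1.42 0 1.62 0.8; 0 0 0 -1.84 0 2.21 0.8; 0 0 0 -2.22 0 2.82 0.8
0 0 0 -0.35 0 0.63 0.8; 0 0 0 -0.66 0 1.28 0.8; 0 0 0 -0.94 0 1.94 0.8; 0 0 0 -1.19 0 2.62 0.8; 0 0 0 -1.40 0 3.31 0.8
0 0 0 -0.17 0 0.70 0.8; 0 0 0 -0.30 0 1.41 0.8; 0 0 0 -0.40 0 2.12 0.8; 0 0 0 -0.46 0 2.84 0.8; 0 0 0 -0.48 0 3.56 0.8
```

Gap is 11.3 mm, so the bar is held. Now along the arc.

{"fn": "apply_moves", "kwargs": {"targets": "0 0 0 -0.72 0 0 0.8; 0 0 0 -1.44 0 0.03 0.8; 0 0 0 -2.15 0 0.11 0.8; 0 0 0 -2.87 0 0.22 0.8; 0 0 0 -3.57 0 0.37 0.8"}}

```text
time: 32.2
tool_pos: [653.1, -109.8, 156.4]
tcp_rot: [-180.0, 0.0, -2.2]
ft_force: [0.6, 1.9, 2.8]
finger_gap: 11.0
```

```bash
python3 - <<'E'
from h import *
s=sense();print(s["tool_pos"],s["tcp_rot"],s["ft_force"],s["finger_gap"])
im=snapshot("scene");hsv=cv2.cvtColor(im,cv2.COLOR_RGB2HSV)
snapshot("top")
for n in("top","scene"): print(n,[(np.round(r["at"],1).tolist(),round(r["confidence"],2)) for r in place_of(n,"guard_grip")][:3])
print(proj("scene",[653,-118,202]),proj("top",[653,-118,202]))
E
```

```text
[ 653.09356566 -109.75241258  156.43063469] [-1.79986530e+02  8.15155175e-03 -2.17155587e+00] [0.61031767 1.93490975 2.79462446] 11.036601644052942
top []
scene [([198.3, 210.9], 0.85)]
[197.42884985 211.4147405 ] [112.9131943  329.98225382]
```

The scene camera finds the bar at (198,211) against a predicted (197,211), so it is following with small forces. Continue.

{"fn": "apply_moves", "kwargs": {"targets": "0 0 0 -0.69 0 0.19 0.8; 0 0 0 -1.38 0 0.41 0.8; 0 0 0 -2.05 0 0.67 0.8; 0 0 0 -2.71 0 0.97 0.8; 0 0 0 -3.35 0 1.3 0.8"}}

```text
time: 32.9
tool_pos: [619.7, -108.5, 143.2]
tcp_rot: [-180.0, 0.0, -2.2]
ft_force: [0.2, 3.7, 3.0]
finger_gap: 10.6
```

{"fn": "apply_moves", "kwargs": {"targets": "0 0 0 -0.62 0 0.36 0.8; 0 0 0 -1.22 0 0.76 0.8; 0 0 0 -1.8 0 1.19 0.8; 0 0 0 -2.35 0 1.65 0.8; 0 0 0 -2.88 0 2.14 0.8"}}

```text
time: 33.4
tool_pos: [591.1, -107.6, 121.8]
tcp_rot: [180.0, 0.0, -2.2]
ft_force: [2.1, 2.7, 1.4]
finger_gap: 11.1
```

```bash
python3 - <<'E'
from h import *
s=sense();p=s["tool_pos"];print(p,s["tcp_rot"],s["ft_force"],s["finger_gap"],s["time"])
th=0.8;b=[683.5-135*np.cos(th),-119,70+135*np.sin(th)];print(b,proj("scene",b))
snapshot("scene")
print([(np.round(r["at"],1).tolist(),round(r["confidence"],2)) for r in place_of("scene","guard_grip")][:3])
E
```

```text
[ 591.14358918 -107.60050248  121.78709933] [ 1.79996572e+02  5.44816330e-03 -2.17732929e+00] [2.05652849 2.71036281 1.43072706] 11.056275645257227 33.4
[np.float64(589.4445942381327), -119, np.float64(166.84307227143557)] [187.36898873 228.13364362]
[([188.6, 233.2], 0.56)]
```

{"fn": "apply_moves", "kwargs": {"targets": "0 0 0 -0.5 0 0.52 0.8; 0 0 0 -0.98 0 1.06 0.8; 0 0 0 -1.42 0 1.62 0.8; 0 0 0 -1.84 0 2.21 0.8; 0 0 0 -2.22 0 2.82 0.8"}}

```text
time: 34.0
tool_pos: [569.1, -106.8, 93.4]
tcp_rot: [180.0, 0.0, -2.2]
ft_force: [0.6, 2.1, 1.3]
finger_gap: 10.7
```

{"fn": "apply_moves", "kwargs": {"targets": "0 0 0 -0.35 0 0.63 0.8; 0 0 0 -0.66 0 1.28 0.8; 0 0 0 -0.94 0 1.94 0.8; 0 0 0 -1.19 0 2.62 0.8; 0 0 0 -1.4 0 3.31 0.8"}}

```text
time: 34.5
tool_pos: [555.3, -106.4, 60.3]
tcp_rot: [180.0, 0.0, -2.2]
ft_force: [1.5, 1.8, 0.5]
finger_gap: 11.0
```

{"fn": "apply_moves", "kwargs": {"targets": "0 0 0 -0.1 0 0.35 0.8; 0 0 0 -0.17 0 0.7 0.8; 0 0 0 -0.24 0 1.05 0.8; 0 0 0 -0.3 0 1.41 0.8; 0 0 0 -0.35 0 1.75 0.8"}}

```text
time: 35.0
tool_pos: [551.9, -106.2, 43.2]
tcp_rot: [180.0, 0.0, -2.2]
ft_force: [0.6, -0.8, 0.4]
finger_gap: 10.6
```

```bash
python3 - <<'E'
from h import *
s=sense();p=s["tool_pos"];print(p,s["tcp_rot"],s["ft_force"],s["finger_gap"],s["time"])
snapshot("scene")
print([(np.round(r["at"],1).tolist(),round(r["confidence"],2)) for r in place_of("scene","guard_grip")][:3])
for z in (95,88,80,75,70,65): print(z,proj("scene",[683.5-np.sqrt(135**2-(z-70)**2),-119,z]).round(1))
E
```

```text
[ 551.93368585 -106.18781824   43.19194678] [ 1.79990393e+02  1.75801396e-03 -2.17797011e+00] [ 0.57949424 -0.78621797  0.40189497] 10.569503047000731 35.0
[([206.0, 243.1], 0.81)]
95 [201.  239.7]
88 [203.2 240.2]
80 [205.7 240.7]
75 [207.4 241. ]
70 [209.1 241.2]
65 [210.9 241.4]
```

{"fn": "apply_moves", "kwargs": {"targets": "0 0 0 -0.04 0 0.3 0.8; 0 0 0 -0.07 0 0.6 0.8; 0 0 0 -0.1 0 0.9 0.8; 0 0 0 -0.11 0 1.2 0.8; 0 0 0 -0.11 0 1.4 0.8"}}

```text
time: 35.6
tool_pos: [550.9, -106.1, 29.1]
tcp_rot: [180.0, 0.0, -2.2]
ft_force: [0.3, -0.5, 1.3]
finger_gap: 10.9
```

{"fn": "apply_moves", "kwargs": {"targets": "0 0 0 0 0 0.05 0.8; 0 0 0 0 0 0.1 0.8; 0 0 0 0 0 0.15 0.8; 0 0 0 0 0 0.2 0.8; 0 0 0 0 0 0.2 0.8"}}

```text
time: 36.1
tool_pos: [550.8, -106.1, 27.4]
tcp_rot: [180.0, 0.0, -2.2]
ft_force: [0.1, -2.0, -0.1]
finger_gap: 11.3
```

{"fn": "apply_moves", "kwargs": {"targets": "0 0 0 0 0 0.05 0.8; 0 0 0 0 0 0.1 0.8; 0 0 0 0 0 0.15 0.8; 0 0 0 0 0 0.2 0.8; 0 0 0 0 0 0.2 0.8"}}

```text
time: 36.6
tool_pos: [550.8, -106.1, 25.3]
tcp_rot: [180.0, 0.0, -2.2]
ft_force: [0.7, -1.7, 0.1]
finger_gap: 10.8
```

No stop felt yet; keep feeling downward in 2 mm steps.

{"fn": "apply_moves", "kwargs": {"targets": "0 0 0 0 0 0.05 0.8; 0 0 0 0 0 0.1 0.8; 0 0 0 0 0 0.15 0.8; 0 0 0 0 0 0.2 0.8; 0 0 0 0 0 0.2 0.8"}}

```text
time: 37.1
tool_pos: [550.9, -106.1, 24.3]
tcp_rot: [180.0, 0.0, -2.2]
ft_force: [-4.6, -0.7, 10.0]
finger_gap: 10.7
```

{"fn": "apply_moves", "kwargs": {"targets": "0 0 0 0 0 0.05 0.8; 0 0 0 0 0 0.1 0.8; 0 0 0 0 0 0.15 0.8; 0 0 0 0 0 0.2 0.8; 0 0 0 0 0 0.2 0.8"}}

```text
time: 37.6
tool_pos: [551.0, -106.1, 23.8]
tcp_rot: [180.0, 0.0, -2.2]
ft_force: [-12.6, 1.6, 21.8]
finger_gap: 10.9
```

Stop reached (force rises to 10, then 22 N). Ease off 2 mm, open, and rise clear.

{"fn": "apply_moves", "kwargs": {"targets": "0 0 0 0 0 -0.1 0.8; 0 0 0 0 0 -0.2 0.8; 0 0 0 0 0 -0.2 1.5; 0 0 0 0 0 -0.2 3; 0 0 0 0 0 -0.2 5"}}

```text
time: 38.1
tool_pos: [550.7, -105.7, 23.0]
tcp_rot: [-180.0, 0.0, -2.2]
ft_force: [-0.5, 0.8, -0.6]
finger_gap: 43.2
```

{"fn": "apply_moves", "kwargs": {"targets": "0 0 0 0 0 -0.2 5; 0 0 0 0 0 -0.2 5; 0 0 0 0 0 -1 5; 0 0 0 0 0 -2 5; 0 0 0 0 0 -3.5 5"}}

```text
time: 38.6
tool_pos: [550.5, -105.9, 59.0]
tcp_rot: [-180.0, 0.0, -2.2]
ft_force: [-0.0, 0.5, 0.2]
finger_gap: 49.9
```

{"fn": "apply_moves", "kwargs": {"targets": "0 0 0 0 0 -2 5; 0 0 0 0 0 -5 5; 0 0 0 0 0 -9 5; 0 0 0 0 0 -13 5; 0 0 0 0 0 -17 5"}}

```text
time: 39.1
tool_pos: [550.8, -106.0, 231.7]
tcp_rot: [180.0, -0.1, -2.2]
ft_force: [0.5, -0.2, -0.4]
finger_gap: 49.9
```

{"fn": "apply_moves", "kwargs": {"targets": "0 0 0 0 -4 0 5; 0 0 0 0 -9 0 5; 0 0 0 0 -14 0 5; 0 0 0 0 -19 0 5; 0 0 0 0 -24 0 5"}}

```text
time: 39.6
tool_pos: [560.1, 135.7, 230.5]
tcp_rot: [-180.0, -0.1, -2.2]
ft_force: [1.6, 0.4, -0.7]
finger_gap: 50.2
```

```bash
python3 - <<'E'
from h import *
np.set_printoptions(precision=1,suppress=True)
s=sense();print(s["tool_pos"],s["ft_force"],s["time"])
for n in("scene","top"):
  im=snapshot(n)
  if n=="top":
    old=cv2.imread("pics/t11.png",0);new=cv2.cvtColor(np.ascontiguousarray(im),cv2.COLOR_RGB2GRAY)
    for nm,(r,c) in dict(scr1=(158,357),scr2=(198,342),scr3=(210,375),glue=(233,440),jar=(125,274),tray=(154,177),bit=(150,403)).items():
      T=cv2.resize(old[r-8:r+8,c-8:c+8],None,fx=5,fy=5,interpolation=2);W=cv2.resize(new[r-16:r+16,c-16:c+16],None,fx=5,fy=5,interpolation=2)
      _,v,_,l=cv2.minMaxLoc(cv2.matchTemplate(W,T,cv2.TM_CCOEFF_NORMED));print(nm,round(v,2),"shift px",(l[1]-40)/5,(l[0]-40)/5)
  for q,z in (("guard_grip",70),("marked_screw",33.5),("bit_tip",44),("glue",0),("jar",0),("parts_tray",0)):
    print(n,q,[(np.array(r["at"]),round(r["confidence"],2),atz(n,r["at"],z)[:2]) for r in place_of(n,q) ][:3])
# red bar
g={}
for n in("scene","top"):
  im=snapshot(n);h=cv2.cvtColor(im,cv2.COLOR_RGB2HSV);m=cv2.inRange(h,(0,180,100),(6,255,255))|cv2.inRange(h,(174,180,100),(180,255,255))
  k,_,st,ce=cv2.connectedComponentsWithStats(m);print(n,[(ce[i][::-1].round(1),st[i].tolist()) for i in range(1,k) if st[i,4]>80])
print(proj("scene",[548.6,-124,70]),proj("top",[548.6,-124,70]))
E
```

```text
[560.1 135.7 230.5] [ 1.6  0.4 -0.7] 39.6
scene guard_grip [(array([209.5, 246.1]), 0.73, array([ 546.6, -109.3])), (array([228.6, 173.2]), 0.33, array([ 635.9, -224.8]))]
scene marked_screw [(array([169.1, 284.4]), 0.89, array([370.1, -88.3])), (array([211.6, 354.2]), 0.85, array([453.6,  92.3])), (array([230.3, 174. ]), 0.78, array([ 612.4, -242.7]))]
scene bit_tip [(array([210.5, 244.5]), 0.67, array([ 527.6, -122.4])), (array([226.5, 172. ]), 0.63, array([ 612.3, -245.1])), (array([261.2, 212.1]), 0.25, array([ 668.1, -132. ]))]
scene glue [(array([188.5, 166.6]), 0.54, array([ 477.7, -338.7]))]
scene jar [(array([306.2, 262.4]), 0.78, array([706.1, -20.1]))]
scene parts_tray [(array([262. , 210.1]), 0.71, array([ 641.6, -154.4]))]
scr1 0.6 shift px 1.0 2.4
scr2 0.61 shift px -0.6 -0.2
scr3 1.0 shift px 0.0 0.0
glue 1.0 shift px 0.0 0.0
jar 0.74 shift px -3.6 -8.0
tray 0.36 shift px 8.0 7.0
bit 0.98 shift px 0.2 0.2
top guard_grip [(array([195.5, 323.1]), 0.56, array([ 549.3, -113.9])), (array([154.3, 181. ]), 0.33, array([636.9, 152.1]))]
top marked_screw [(array([258.5, 213.6]), 0.9, array([440.9,  94.4])), (array([293.7, 315.8]), 0.8, array([371.1, -96.3])), (array([169.5, 391.1]), 0.66, array([ 607. , -253.8]))]
top bit_tip [(array([162.9, 389.5]), 0.73, array([ 617.3, -248.8]))]
top glue [(array([232.4, 435.9]), 0.93, array([ 484.3, -344.1])), (array([193.7, 324.4]), 0.5, array([ 569.1, -123.5]))]
top jar [(array([128.5, 274.1]), 0.97, array([712. , -24.5]))]
top parts_tray [(array([156.1, 180.8]), 0.83, array([657.4, 170.8]))]
scene [(array([154.7,  17.2]), [0, 135, 48, 52, 1181]), (array([209.1, 239.4]), [219, 202, 42, 15, 201]), (array([311. , 371.3]), [365, 302, 13, 19, 90])]
top [(array([195.1, 330.4]), [306, 192, 48, 7, 269]), (array([234.9, 439. ]), [432, 225, 19, 19, 197])]
[208.6 238.8] [195.8 328.6]
```

```bash
python3 -c "
from bench import *
print(hand_in(), sense()['time'])"
```

```text
the job is handed in; nothing more can be done
the job is handed in; nothing more can be done
```

The black box is in place with its orange-ringed screw under the bit. The guard is down on its stop and released, and I handed the job in at about 40 s of the 72 s. `hand_in()` gives no verdict, so the checks below are my own.

**What I did:** I pushed the box with both fingertips, first along its left side and then its rear, with two small corrections. I then took the red bar at 20 N and followed its arc down. The force rose to 10 and then 22 N at the stop, so I eased off, let go and backed clear.

**Last checks:**
- **Screw under bit:** about 1–2 mm off by the last top-camera fit and by the scene camera. The final network readings in the top picture differed by 11 mm. I put that down to a poor bit-tip detection, because it sits well away from the bit's visible end.
- **Guard:** the bar showed within about 1 px (scene) and 2 px (top) of the position expected with the guard down, 70 mm above the bench.
- **Box, bottle and screwdriver:** the box did not move while the guard came down. One of its screws matched exactly; the other two could not be matched reliably. The bottle did not move and the screwdriver stayed put to within 0.2 px.
- **Jar and tray:** picture matching failed for both, and I did not look at why. The networks placed the jar within about 5 mm and the tray within about 2 mm of where they began; the scene camera gave no valid tray reading.

**What went wrong:** the fingertips were really about 30–36 mm above the reported tool position.
- My first push attempt passed over the box without touching it.
- A later one slid onto the lid with about 23 N before I stopped, lifted and went lower. The box had barely moved.

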